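Put the model grid's power unit into service

TASK

Get the battery power unit of the model power grid ready for the school fair: take the white cap off every battery that still wears one and set each cap flat in its own compartment of the plywood tray. Stand all three batteries upright in the unit's bay, fully down between the guide rails with their brass terminal end away from the lip, then fit the metal cover by hooking its tongue under the lip and lowering the other edge until it lies flat and fully home, and only after that push the toggle switch over to on. Leave the models and craft things standing around where they are.

Things in the scene. Friction and masses are not known exactly. Their poses are not given: they have to be found in the camera images.
- power_box: Grey battery power unit, fixed. Origin on the desk under the centre of its open battery bay; x points from its lip (robot side) to its rear, y to its left, z up. Outside it spans x -80 to +75 mm, y -165 to +105 mm. Right of the bay lies the switch deck, y -105 to -165 mm, top at z = 76 mm. Numbers for the box_ points are in this frame.
- box_bay (a point): Centre of the bay floor, z = 8 mm. Bay 112 mm (x) by 184 mm (y). Three battery places run along x, centred at y = -52, 0 and +52 mm, each between two guide rails 8 mm high, 3 mm thick, 30 mm apart (a battery is 24 mm thick). Brass contact springs for the terminals are on the rear wall.
- box_ledge (a point): Bay centre at the height of the ledge the cover rests on, z = 70 mm. The ledge runs all round the bay. Rims round it, tops at z = 76 mm: inner face of the rear rim at x = +65 mm, of the side rims at y = +-99 mm.
- box_lip (a point): Middle of the lip's free edge, x = -56 mm, z = 84 mm. The lip is 6 mm thick, full width, x = -80 to -56 mm, underside at z = 81, top at 87 mm. The pocket under it is 11 mm high, open to +x, floored by the ledge, and ends at a wall at x = -72 mm.
- main_switch (a joint): Toggle lever on the switch deck: 0 = off (leaning to the unit's -x, 0.5 rad from upright), 1.0 rad = on (leaning to +x). Pivot at x = 0, y = -135 mm, z = 80 mm on the unit, axis along its y. It stays where it is left; about 2 N at the tip moves it.
- switch_tip (a point): Centre of the 16 mm ball at the end of the toggle lever, 52 mm from its pivot; the rod is 9 mm thick.
- cover_handle (a point): Centre of the cover's black grip bar: 10 mm thick (x), 90 mm long (y), 16 mm high, on two feet at y = +-40 mm; 20 mm free below the bar; its centre is 34 mm above the cover's underside. x points across the bar from tongue to rear edge, z up out of the plate. 0.22 to 0.34 kg, centre of mass about 3 mm to +x of the bar.
- cover_tongue (a point): Middle of the tongue's tip, on the underside: 66 mm to -x of and 34 mm below cover_handle, same axes. Aluminium tongue 4 mm thick, 17 mm long, 180 mm wide; behind it the plate, 6 mm thick, 192 mm wide, to 132 mm from the tip. Starts flat on the desk, tongue towards the robot. Seated, the tip is at x -67 to -72, z 70 mm on the unit.
- cap_tray: Open plywood tray, fixed, 124 mm (x) by 136 mm (y) by 26 mm high. Origin on the desk under its centre. Floor 4 mm thick; two dividers make three compartments, each 116 mm (x) by 40 mm (y) inside, centred at y = -44, 0 and +44 mm.
- battery1_mid (a point): Centre of the black case of a battery, 25 mm above its underside. Case 97 mm (x) by 24 mm (y) by 50 mm high; on its top stand a vent strip and, at the +x end, the brass terminal block, both 7 mm high (57 mm in all). x points to the terminal end. 0.2 to 0.4 kg. Starts standing on the desk, terminal end away from the robot.
- cap1_tab (a point): Centre of the pull tab of the loose white cap of battery1 (absent if that battery has none). Tab 40 mm (x) by 10 mm (y) by 24 mm high, standing on the cap's flat top; the cap, 104 by 31 mm, 20 mm high without the tab, open below, sits loosely over the battery's top. The tab's centre is 32 mm above the cap's lower edge; on the battery it is 72 mm above the battery's underside.
- battery2_mid (a point): The same for another, like battery.
- cap2_tab (a point): The same for the cap of battery2.
- battery3_mid (a point): The same for another, like battery.
- cap3_tab (a point): The same for the cap of battery3.
- tower_block: Bystander: grey model tower block, 36 x 36 x 85 mm. Origin under its centre.
- loose_pylon: Bystander: black lattice model pylon, 200 mm tall on a 76 mm square foot, cross-arms 136 mm over all. Origin under its centre.
- glue: Bystander: white glue bottle, 48 mm across, 130 mm tall. Origin under its centre.
- tape_roll: Bystander: roll of tape lying flat, 90 mm across, 24 mm high. Origin under its centre.
- model_house: Bystander: model house with orange roof, 80 x 90 mm, 80 mm tall. Origin under its centre.
- cooling_tower: Bystander: cream model cooling tower, 80 mm across at the foot, 100 mm tall. Origin under its centre.
There are look-alikes about, which are no part of the job. What is shaped like the part that bears cap2_tab but orange or red is not meant.

How it is judged:
By the outcome, as a careful person would: the job done as asked, in the order asked, and still so for the second after the job is handed in, with the robot touching nothing.
Of cap1, cap2, cap3 only 1 to 3 are there at a start; the rules pass over those that are not, and their reading is None.
At some moment in a run one of cover may be knocked a few centimetres aside while the robot is not near it.
It also fails if it takes over 210 s, if anything falls off the work surface, if the arm or the gripper's body presses on something with over 40 N, if the wrist force passes 120 N, or if a joint passes its speed limit or range.

ROBOT

A 6-joint arm with a two-finger parallel gripper is mounted at the origin on the work surface. World frame = base frame: x ahead of the robot, y to its left, z up, the work surface at z = 0. Lengths are in m, angles in rad, forces in N, time in s.
With the tool pointing down it reaches from about 0.425 to 0.95 m from the base axis. Payload 3.5 kg.
Tool frame: the origin (TCP) lies midway between the tips of the shut fingers; the grasp point (between the pads) lies 19 mm behind it (ctrl.pinch_z is the distance from the TCP to the grasp point, in m); z points along the fingers, y is the line along which they close (so a half turn about z gives the same grasp; the last joint's range is limited). The gripper opens to 85 mm and grips with 20 to 120 N. Pads are 22 mm wide; open, the fingers measure 114 mm over their backs; the gripper's body (76 mm by 85 mm) begins 54 mm behind the grasp point. The pads swing forward as they close: fully open they stand 13 mm farther back than shut.
Start: joints at [0.999, 0.286, 1.577, -0, 1.279, -0.15], TCP at [0.276, 0.616, 0.231] pointing down, gripper open.
Joint ranges: [-2.77, 2.77], [-0.9, 2.22], [0.21, 2.48], [-1.53, 4.67], [0.24, 2.81], [-2.84, 2.84]. Speed limits (rad/s): [2.79, 2.79, 3.14, 3.14, 3.14, 3.14].

INTERFACE

Orientations are given as a unit quaternion [x, y, z, w].
In Python, from plant import get_state, viewer, sign_off, ctrl gives the robot as it stands. The module is installed in compiled form; this text tells all that it offers.
- The arm moves only by the shell command python3 -m handwheel 'ROWS' [FORCE]. ROWS is JSON, a list that holds one entry, the list of rows, each a list of 5 numbers: the finger opening in m, from 0 to 0.0854, then the shift along the tool's x, y, z in m, then the turn about the tool's z in degrees. In form: [[[claw, x, y, z, spin], ...]]. A call has 1 to 12 rows; each row shifts and turns the commanded pose from where the row before left it, along the tool's axes as they then stand; what a row does not reach is not made up. A row lasts 1/12 s, in which the tool goes at most 41.7 mm and 7.16 degrees, less where a joint would pass 70% of its speed; a pose out of reach is approached as far as the arm can. A call is refused whole if a number of a shift passes 0.0417 or a number of a turn 7.16, either way. A call with a gripper value outside its range is refused whole. The fingers move at their own pace and stop on an object; FORCE is the grip in N (left out, the last holds). Time passes only in rows, so rows that do not move let the fingers close. It gives the time, the measured TCP pose, the force, the opening and the grip force at its end, in the units of the state.
- get_state(): the state, without advancing time (a new reading comes with each control period).
- viewer.read_camera(name): name is "scene" or "top"; returns the picture (400x640x3 uint8, blue, green, red); there is no depth.
- viewer.camera_params(name): a dict with "fov_y" (degrees; the focal length in pixels is half the picture's height over the tangent of half this angle, whatever the lens; pixels are square), "cx", "cy" (the principal point, pixels), "k1" (the pictures are not rectified: a ray, as slopes to the right and down, at radius r is drawn at 1 + k1 r^2 times it, then the intrinsics apply), "xyz" and "attitude" of the camera in the world. Camera axes: x right, y up, looking along -z (the intrinsics and any distortion apply to the point x, -y, -z); pixel columns grow to the right and rows downward; lengths in m; the calibration is good to about 2 mm. A picture is of the moment at which its call begins. camera_params takes no time and is no camera call.
- sign_off(): hands the job in; it is judged then, once.
Trained networks look in the newest picture that a camera, given by its name, has taken for a name from the list of things; names that differ only in an ending like _2 or _b are one class to them, and where a whole thing is asked for, a point or a joint stands for the part that bears it (a point fixed in the world has none). Each returns a list of dicts, best first, with "confidence" (0 to 1); they miss things now and then, are a little off and sometimes report something else, mostly with a low value. They report only what shows in the picture. A call takes as long as a camera call. They do not tell look-alikes from the thing itself.
- viewer.look_for(camera, name): "extent" ([left, top, width, height] as shares, 0 to 1, of the picture: columns of its width, rows of its height, round what is visible of it).
- viewer.outline_of(camera, name): "mask" (400x640 bool, what is visible of it) and "extent" ([left, top, width, height] as shares, 0 to 1, of the picture: columns of its width, rows of its height, round what is visible of it).
- viewer.pinpoint(camera, name): "xy" ([column, row] as shares, 0 to 1, of the picture: columns of its width, rows of its height: a listed point, or the origin of a listed thing).
The state is a dict: "time": time; "qpos": joint angles; "dq": joint speeds; "joint_efforts": joint torques, N m; "eef_pos": TCP position; "tcp_rot": TCP orientation; "contact_force": force on the tool from outside, world axes, zero at the start; "wrist_torque": the same for the moment, N m; "opening": opening from 0.0 (shut) to 1.0 (fully open); "finger_force": force on a finger pad.
Only numpy, scipy, OpenCV 4.12 (cv2) and the standard library are available. Lean on these libraries where they do the work, as an engineer would, in place of code of your own. Each camera call takes 0.05 s, during which the arm holds its last target. There are 200 camera calls.

## Working session

There is one attempt and no reset: what is moved stays moved. The work goes in short steps, Python scripts to look and compute and a shell command to move; the robot and the scene stay as the last step left them, time stands still between calls to the robot, and variables do not carry over. Pictures are saved under pics/ and viewed, at most 14 in all, crops included, and the job is handed in when it is done.

```bash
mkdir -p pics; cat > h.py <<'E'
import numpy as np, cv2
from scipy.spatial.transform import Rotation as R
from plant import get_state, viewer, sign_off, ctrl
def cam(n):
    p=viewer.camera_params(n); f=200/np.tan(np.radians(p['fov_y'])/2)
    a=np.array(p['attitude'],float)
    M=R.from_quat(a).as_matrix() if a.size==4 else a.reshape(3,3)
    return p,f,M
def ray(n,uv):
    p,f,M=cam(n); x=(uv[0]-p['cx'])/f; y=(uv[1]-p['cy'])/f
    rd=np.hypot(x,y); r=rd
    for _ in range(30): r=rd/(1+p['k1']*r*r)
    s=r/rd if rd>0 else 1
    return np.array(p['xyz']), M@np.array([x*s,-y*s,-1])
def on_z(n,uv,z):
    o,d=ray(n,uv); return o+d*(z-o[2])/d[2]
def proj(n,X):
    p,f,M=cam(n); c=M.T@(np.array(X)-p['xyz']); x=c[0]/-c[2]; y=-c[1]/-c[2]
    k=1+p['k1']*(x*x+y*y); return np.array([p['cx']+f*x*k,p['cy']+f*y*k])
def shot(n,fn=None):
    im=viewer.read_camera(n)
    if fn: cv2.imwrite('pics/'+fn,im)
    return im
def pp(n,name): return [(np.array(d['xy'])*[640,400],d['confidence']) for d in viewer.pinpoint(n,name)]
def st():
    s=get_state(); Rm=R.from_quat(s['tcp_rot']).as_matrix()
    print('t',round(s['time'],2),'tcp',np.round(s['eef_pos'],4),'x',np.round(Rm[:,0],3),'y',np.round(Rm[:,1],3),'z',np.round(Rm[:,2],3),'F',np.round(s['contact_force'],1),'op',round(s['opening'],3),'ff',s['finger_force'],'q',np.round(s['qpos'],2))
    return s
E
python3 - <<'E'
from h import *
st(); print(ctrl.pinch_z)
for n in('scene','top'):
    print(viewer.camera_params(n)); shot(n,n+'0.png')
    for k,z in [('power_box',0),('box_bay',.008),('box_ledge',.07),('box_lip',.084),('switch_tip',.125),('cover_handle',.034),('cover_tongue',0),('cap_tray',0),('battery1_mid',.025),('cap1_tab',.072),('tower_block',0),('loose_pylon',0),('glue',0),('tape_roll',0),('model_house',0),('cooling_tower',0)]:
        print(n,k,[(np.round(u).astype(int).tolist(),np.round(on_z(n,u,z)[:2],3).tolist(),round(c,2)) for u,c in pp(n,k) if c>.25])
E
```

```text
t 0.0 tcp [0.276  0.6153 0.2299] x [-0.912  0.409  0.   ] y [ 0.409  0.912 -0.002] z [-0.001 -0.002 -1.   ] F [-0.7 -0.3  0.4] op 0.999 ff 0.0 q [ 1.    0.29  1.58 -0.    1.28 -0.15]
0.0187
{'fov_y': 49.51846672652134, 'cx': 317.5117281470701, 'cy': 203.42759439468907, 'k1': -0.03309029593348741, 'xyz': array([1.2272461 , 0.42717202, 1.00542259]), 'attitude': array([0.17753107, 0.33319808, 0.82421198, 0.42206206])}
scene power_box [([330, 253], [0.564, 0.012], 0.95), ([411, 307], [0.587, 0.289], 0.39)]
scene box_bay [([336, 251], [0.552, 0.024], 0.65)]
scene box_ledge [([333, 237], [0.558, 0.016], 0.82)]
scene box_lip [([339, 221], [0.508, 0.001], 0.8)]
scene switch_tip [([295, 204], [0.561, -0.114], 0.45), ([219, 175], [0.597, -0.377], 0.26)]
scene cover_handle [([447, 258], [0.407, 0.302], 0.57)]
scene cover_tongue [([456, 251], [0.339, 0.311], 0.57)]
scene cap_tray [([411, 305], [0.581, 0.284], 0.73)]
scene battery1_mid [([221, 190], [0.575, -0.411], 0.49)]
scene cap1_tab [([220, 174], [0.555, -0.426], 0.86)]
scene tower_block [([244, 214], [0.595, -0.294], 0.85), ([335, 236], [0.
[... 977 characters left out ...]
]
top cover_tongue [([207, 259], [0.335, 0.3], 0.64), ([378, 131], [0.783, -0.245], 0.58), ([436, 192], [0.573, -0.437], 0.49)]
top cap_tray [([217, 180], [0.596, 0.29], 0.79), ([203, 238], [0.4, 0.32], 0.61)]
top battery1_mid [([433, 191], [0.572, -0.422], 0.57), ([215, 181], [0.585, 0.29], 0.27)]
top cap1_tab [([438, 187], [0.573, -0.425], 0.89), ([363, 269], [0.313, -0.192], 0.53)]
top tower_block [([395, 186], [0.589, -0.301], 0.81)]
top loose_pylon [([320, 135], [0.763, -0.049], 0.86)]
top glue [([262, 138], [0.749, 0.15], 0.73)]
top tape_roll [([361, 271], [0.308, -0.19], 0.65)]
top model_house [([377, 131], [0.782, -0.243], 0.66)]
top cooling_tower [([220, 132], [0.765, 0.293], 0.91)]
```

View pics/scene0.png

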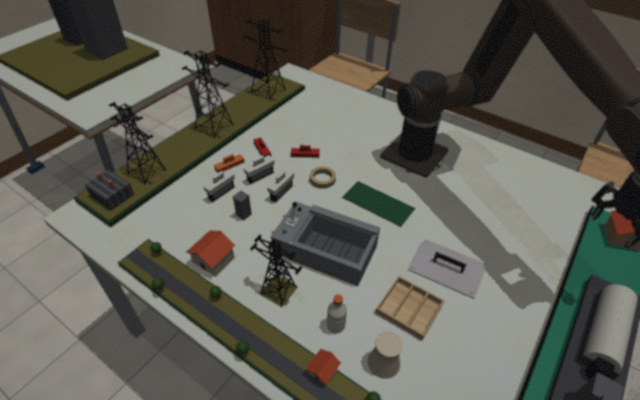

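View pics/top0.png

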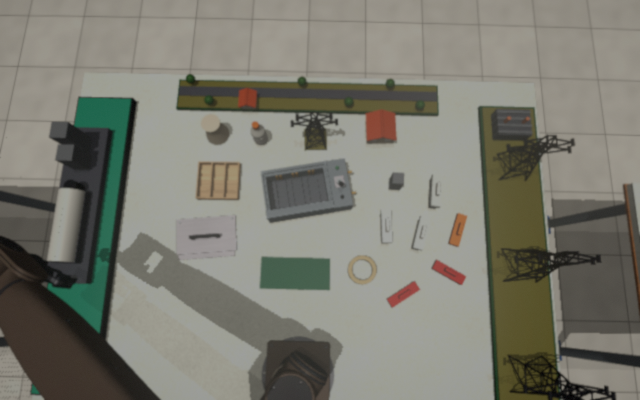

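Scene picture: the white-capped batteries stand at about (220,186), (260,170) and (281,186). Three orange or red look-alikes are at (229,163), (262,146) and (305,152); they are the wrong colour, so they're not meant. In the top picture the white ones are at (435,191), (387,226) and (420,233), and the coloured ones at (458,229), (448,271) and (403,293). I'll confirm in one enlarged crop.

```bash
python3 - <<'E'
from h import *
a=cv2.imread('pics/scene0.png')[130:225,190:330]; b=cv2.imread('pics/top0.png')[150:310,250:480]
a=cv2.resize(a,None,fx=4.2,fy=4.2,interpolation=2)[:, :590]; 
cv2.imwrite('pics/c1.png',a)
b=cv2.resize(b,None,fx=3.4,fy=3.4,interpolation=2); cv2.imwrite('pics/c2.png',b)
for n in('scene','top'):
    shot(n)
    for k in('battery1_mid','cap1_tab','cap2_tab','main_switch'):
        for d in viewer.outline_of(n,k):
            if d['confidence']<.2: continue
            ys,xs=np.nonzero(d['mask']); r=cv2.minAreaRect(np.c_[xs,ys].astype(np.float32)); print(n,k,round(d['confidence'],2),np.round(r[0]),np.round(r[1]),round(r[2]))
    for k in('cap2_tab','cap3_tab','battery2_mid'):
        print(k,[(np.round(u),round(c,2)) for u,c in pp(n,k)])
E
```

```text
scene battery1_mid 0.81 [221. 193.] [ 9. 28.] 61
scene battery1_mid 0.74 [409. 306.] [56. 46.] 29
scene battery1_mid 0.26 [337. 314.] [18. 38.] 5
scene cap1_tab 0.57 [218. 181.] [15. 33.] 57
scene cap2_tab 0.68 [258. 165.] [14. 32.] 61
scene cap2_tab 0.59 [305. 150.] [13. 28.] 90
scene cap2_tab 0.54 [228. 162.] [13. 29.] 66
scene cap2_tab 0.51 [260. 175.] [ 7. 28.] 67
scene cap2_tab 0.48 [261. 147.] [22. 11.] 59
scene cap2_tab 0.26 [212. 252.] [38. 43.] 45
scene main_switch 0.68 [212. 252.] [38. 42.] 45
scene main_switch 0.47 [293. 211.] [ 2. 16.] 8
cap2_tab [(array([229., 158.]), 0.86), (array([303., 147.]), 0.83), (array([262., 143.]), 0.72), (array([256., 159.]), 0.65)]
cap3_tab [(array([281., 177.]), 0.58)]
battery2_mid [(array([262., 170.]), 0.73)]
top cap1_tab 0.65 [436. 190.] [32. 11.] 90
top cap2_tab 0.96 [420. 232.] [12. 34.] 13
top cap2_tab 0.95 [402. 294.] [11. 34.] 56
top cap2_tab 0.92 [457. 229.] [13. 34.] 18
cap2_tab [(array([422., 232.]), 0.86), (array([455., 227.]), 0.86), (array([450., 272.]), 0.85), (array([405., 292.]), 0.75), (array([295., 188.]), 0.49)]
cap3_tab [(array([387., 225.]), 0.69), (array([216., 179.]), 0.54), (array([435., 191.]), 0.22)]
battery2_mid [(array([415., 233.]), 0.61), (array([218., 181.]), 0.41)]
```

View pics/c1.png

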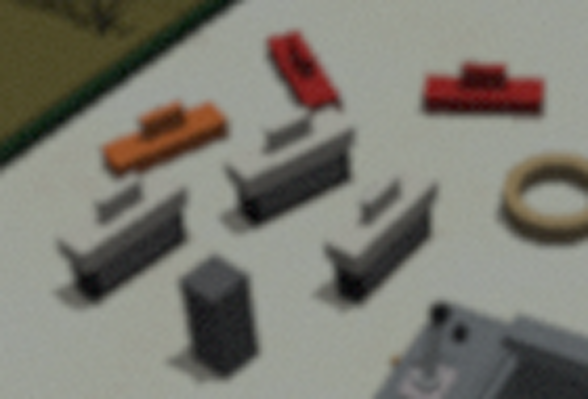

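View pics/c2.png

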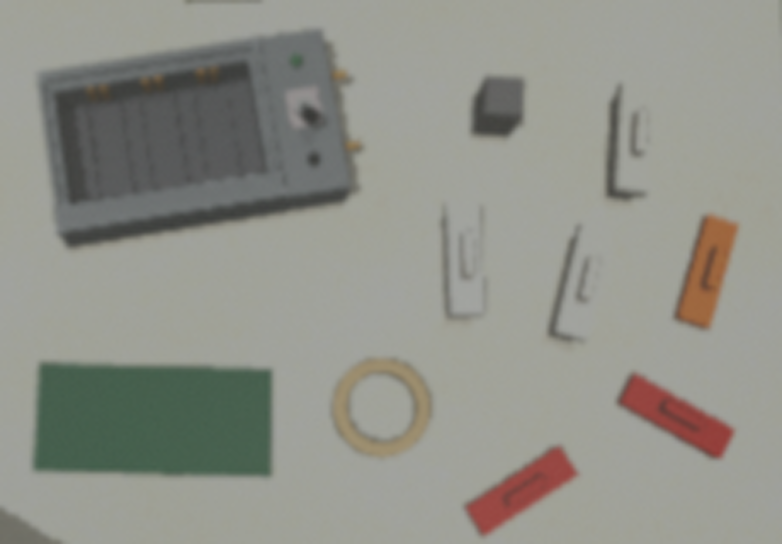

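The crop shows three black batteries standing with white caps. The coloured ones are bare caps lying on the desk, so the three white ones are meant. Next I fit the known shapes to the image edges in both cameras.

```bash
cat > fit.py <<'E'
from h import *
from scipy.optimize import minimize
def rect(x0,x1,y0,y1,z): return [((x0,y0,z),(x1,y0,z)),((x0,y1,z),(x1,y1,z)),((x0,y0,z),(x0,y1,z)),((x1,y0,z),(x1,y1,z))]
M={}
M['box']=[((75,-165,76),(75,105,76)),((-56,105,76),(75,105,76)),((-56,-165,76),(75,-165,76)),((65,-99,76),(65,99,76)),((-56,92,70),(56,92,70)),((-56,-92,70),(56,-92,70)),((56,-92,70),(56,92,70)),((-80,-165,0),(-80,105,0)),((-56,-99,87),(-56,99,87))]+[((-45,c+s,16),(45,c+s,16)) for c in(-52,0,52) for s in(-18,-15,15,18)]
M['tray']=rect(-62,62,-68,68,26)+rect(-58,58,-64,64,26)+[((-58,y,26),(58,y,26)) for y in(-24,-20,20,24)]
M['cover']=[((-66,-90,-30),(-66,90,-30)),((-49,-96,-28),(66,-96,-28)),((-49,96,-28),(66,96,-28)),((66,-96,-28),(66,96,-28))]+rect(-5,5,-45,45,8)
M['capbat']=rect(-52,52,-15.5,15.5,60)+rect(-52,52,-15.5,15.5,40)+rect(-20,20,-5,5,84)+rect(-20,20,-5,5,60)
M['bat']=rect(-48.5,48.5,-12,12,50)+rect(-48.5,48.5,-12,12,0)
OFF={'cover':.034}
def grads(n,k=4):
    im=np.mean([viewer.read_camera(n).astype(np.float32) for _ in range(k)],0)
    g=cv2.GaussianBlur(im,(0,0),.8)
    return [(cv2.Sobel(g[...,c],cv2.CV_32F,1,0)/8,cv2.Sobel(g[...,c],cv2.CV_32F,0,1)/8) for c in range(3)], im
def pts(m,p,z0=0):
    c,s=np.cos(p[2]),np.sin(p[2]); out=[]
    for a,b in M[m]:
        q=np.linspace(a,b,15)/1000
        out.append(np.c_[p[0]+c*q[:,0]-s*q[:,1],p[1]+s*q[:,0]+c*q[:,1],q[:,2]+z0])
    return out
def vproj(n,X):
    p,f,Mm=cam(n); c=(X-p['xyz'])@Mm; x=c[:,0]/-c[:,2]; y=c[:,1]/c[:,2]; k=1+p['k1']*(x*x+y*y)
    return np.c_[p['cx']+f*x*k,p['cy']+f*y*k]
def score(G,m,p,z0):
    t=0
    for n,g in G.items():
        for X in pts(m,p,z0):
            u=vproj(n,X).astype(np.float32); d=u[-1]-u[0]; L=np.hypot(*d)+1e-6; nx,ny=-d[1]/L,d[0]/L
            mx=u[None]
            v=max(abs(np.mean(nx*cv2.remap(gx,mx,None,1)+ny*cv2.remap(gy,mx,None,1))) for gx,gy in g)
            t+=min(v,12)*np.sqrt(L)
    return t
def fit(G,m,p0,dr=.012,dy=.12,z0=None):
    z0=OFF.get(m,0) if z0 is None else z0
    best=None
    for sc,nn in((1,7),(.35,5)):
        c0=np.array(p0) if best is None else best[1]
        for a in np.linspace(-dr,dr,nn)*sc:
            for b in np.linspace(-dr,dr,nn)*sc:
                for y in np.linspace(-dy,dy,nn)*sc:
                    p=c0+[a,b,y]; s=score(G,m,p,z0)
                    if best is None or s>best[0]: best=(s,p)
    S=np.array([.003,.003,.02]);p1=best[1]
    r=minimize(lambda d:-score(G,m,p1+d*S,z0),np.zeros(3),method='Nelder-Mead',options=dict(initial_simplex=np.vstack([np.zeros(3),np.eye(3)*.5]),xatol=.02,fatol=.05))
    return p1+r.x*S,-r.fun
def overlay(n,im,items,fn,crop,k=3):
    o=cv2.resize(im.clip(0,255).astype(np.uint8),None,fx=k,fy=k,interpolation=2)
    for m,p in items:
        for X in pts(m,p,OFF.get(m,0)):
            u=(vproj(n,X)+.5)*k-.5; cv2.line(o,tuple(int(v) for v in u[0]),tuple(int(v) for v in u[-1]),(0,255,0),1)
    x0,y0,x1,y1=[c*k for c in crop]; cv2.imwrite('pics/'+fn,o[y0:y1,x0:x1])
E
cat > f1.py <<'E'
from fit import *
A={n:grads(n) for n in('scene','top')}; G={n:a[0] for n,a in A.items()}
c2=on_z('top',(421,232),.072);c3=on_z('top',(387,225),.072)
its=[]
for nm,m,p in [('box','box',(.555,.022,.12)),('tray','tray',(.587,.289,0)),('cover','cover',(.405,.31,0)),('b1','capbat',(.573,-.425,-.05)),('b2','capbat',(c2[0],c2[1],-.25)),('b3','capbat',(c3[0],c3[1],.03))]:
    q,s=fit(G,m,p); its.append((m,q)); print(nm,np.round(q,4),round(np.degrees(q[2]),1),round(s))
    for n in G: q1,s1=fit({n:G[n]},m,q,.006,.04); print('   ',n,np.round(q1,4),round(s1))
overlay('top',A['top'][1],its,'ov1.png',(180,150,445,260))
overlay('scene',A['scene'][1],its,'ov2.png',(200,140,460,330))
E
time python3 f1.py
```

```text
Traceback (most recent call last):
  File "f1.py", line 6, in <module>
    q,s=fit(G,m,p); its.append((m,q)); print(nm,np.round(q,4),round(np.degrees(q[2]),1),round(s))
        ~~~^^^^^^^
  File "fit.py", line 41, in fit
    p=c0+[a,b,y]; s=score(G,m,p,z0)
                    ~~~~~^^^^^^^^^^
  File "fit.py", line 28, in score
    u=vproj(n,X).astype(np.float32); d=u[-1]-u[0]; L=np.hypot(*d)+1e-6; nx,ny=-d[1]/L,d[0]/L
      ~~~~~^^^^^
  File "fit.py", line 22, in vproj
    p,f,Mm=cam(n); c=(X-p['xyz'])@Mm; x=c[:,0]/-c[:,2]; y=c[:,1]/c[:,2]; k=1+p['k1']*(x*x+y*y)
           ~~~^^^
  File "h.py", line 5, in cam
    p=viewer.camera_params(n); f=200/np.tan(np.radians(p['fov_y'])/2)
ValueError: time passes only in moves, steps and waits

real	0m22.338s
user	0m4.438s
sys	0m0.403s
```

```bash
sed -i 's/^def cam(n):/from functools import lru_cache\n@lru_cache(None)\ndef cam(n):/' h.py; time timeout 500 python3 f1.py
```

```text
box [0.5569 0.0199 0.194 ] 11.1 1367
    scene [0.5568 0.0204 0.1952] 701
    top [0.5572 0.0171 0.1928] 683
tray [ 0.5947  0.2824 -0.0283] -1.6 1433
    scene [ 0.5951  0.2848 -0.0562] 722
    top [0.5892 0.2821 0.0016] 839
cover [0.4057 0.3117 0.1007] 5.8 586
    scene [0.4066 0.3118 0.1023] 347
    top [0.404  0.3036 0.1019] 274
b1 [ 0.5696 -0.4208 -0.0749] -4.3 783
    scene [ 0.5682 -0.4202 -0.0676] 438
    top [ 0.565  -0.4144 -0.0309] 417
b2 [ 0.4276 -0.361  -0.1785] -10.2 737
    scene [ 0.4305 -0.3575 -0.0239] 475
    top [ 0.426  -0.3638 -0.1989] 355
b3 [ 0.4451 -0.2578  0.0331] 1.9 662
    scene [ 0.4483 -0.2572  0.0349] 414
    top [ 0.4441 -0.2577  0.0378] 260
real	0m58.370s
user	0m42.535s
sys	0m0.224s
```

View pics/ov1.png

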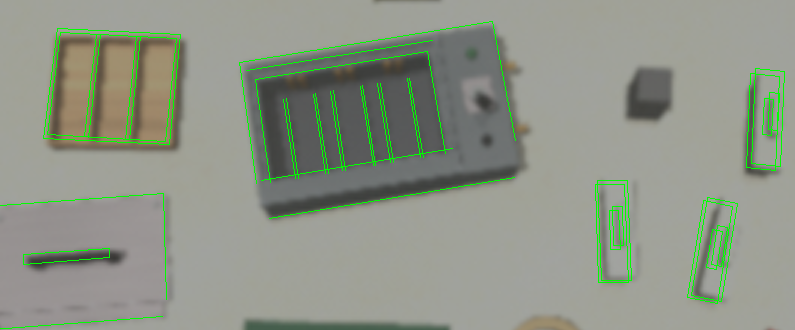

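View pics/ov2.png

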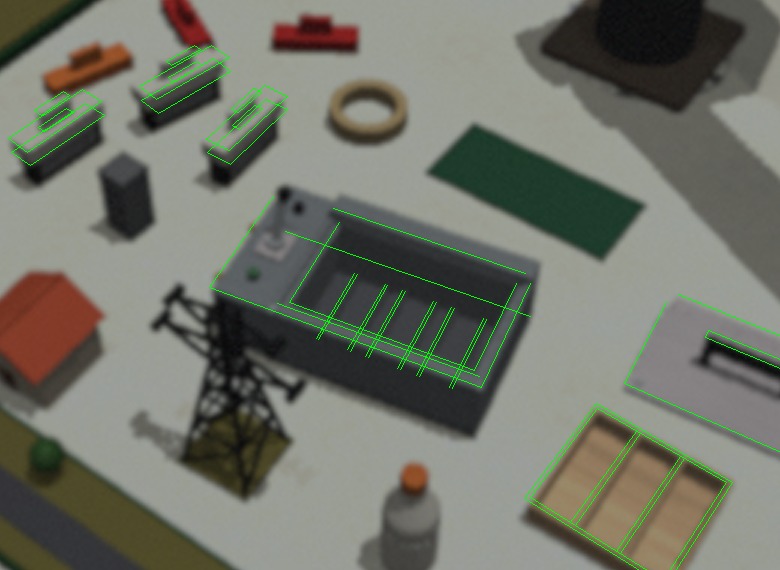

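The overlays agree with the edges in both views, with the box at 11° and the caps and tray outlined well. In the top view the dark bands below and right of the tray (50..185, 35..150 in the crop) are its shaded outer walls. Now I move.

```bash
cat > plan.py <<'E'
from h import *
B=(.5569,.0199,.194); T=(.5947,.2824,-.0283)
def loc(P,x,y): c,s=np.cos(P[2]),np.sin(P[2]); return P[0]+c*x-s*y, P[1]+s*x+c*y
def plan(wps,step=.04):
    """wps: (x,y,z,yaw_deg of tool x, mod 180); prints rows count and per-row values"""
    s=st(); p=np.array(s['eef_pos']); X=R.from_quat(s['tcp_rot']).as_matrix()[:,0]; yaw=np.degrees(np.arctan2(X[1],X[0]))
    for w in wps:
        d=(w[3]-yaw+90)%180-90 if len(w)<5 else w[3]-yaw
        y=np.radians(yaw+d); D=np.array(w[:3])-p
        t=np.array([np.cos(y)*D[0]+np.sin(y)*D[1],np.sin(y)*D[0]-np.cos(y)*D[1],-D[2]])
        n=max(1,int(np.ceil(np.linalg.norm(t)/step))); k=max(1,int(np.ceil(abs(d)/7.1)))
        print('spin %.2f = %dx%.2f ; shift %s = %dx%s'%(-d,k,-d/k,np.round(t,4),n,np.round(t/n,4).tolist()))
        p=np.array(w[:3]);yaw+=d
E
cat > mv.sh <<'E'
E
python3 - <<'E'
from plan import *
x,y=.5696,-.4208
plan([(x,y,.23,-4.3),(x,y,.12,-4.3),(x,y,.063,-4.3)])
E
python3 -m handwheel '[[[0.04,0,0,0,0]]]' 40
```

```text
t 3.3 tcp [0.2763 0.6159 0.2313] x [-0.912  0.409 -0.   ] y [0.409 0.912 0.   ] z [ 0.  0. -1.] F [0.  0.4 0.1] op 0.998 ff 0.0 q [ 1.    0.29  1.58 -0.    1.28 -0.15]
spin -19.87 = 3x-6.62 ; shift [-0.3702 -1.0117  0.0013] = 27x[-0.0137, -0.0375, 0.0]
spin -0.00 = 1x-0.00 ; shift [0.   0.   0.11] = 3x[0.0, 0.0, 0.0367]
spin -0.00 = 1x-0.00 ; shift [0.    0.    0.057] = 2x[0.0, 0.0, 0.0285]
time: 3.38
eef_pos: [0.2763, 0.6158, 0.2313]
tcp_rot: [0.209, 0.978, 0.0, 0.0]
contact_force: [-0.1, 0.5, -0.1]
opening: 0.884
finger_force: 0.0
```

```bash
S='[-0.0137,-0.0375]'
python3 -m handwheel '[[[0.04,0,0,0,-6.62],[0.04,0,0,0,-6.62],[0.04,0,0,0,-6.63],[0.04,-0.0137,-0.0375,0,0],[0.04,-0.0137,-0.0375,0,0],[0.04,-0.0137,-0.0375,0,0],[0.04,-0.0137,-0.0375,0,0],[0.04,-0.0137,-0.0375,0,0],[0.04,-0.0137,-0.0375,0,0],[0.04,-0.0137,-0.0375,0,0],[0.04,-0.0137,-0.0375,0,0],[0.04,-0.0137,-0.0375,0,0]]]' >/dev/null
python3 -m handwheel '[[[0.04,-0.0137,-0.0375,0,0],[0.04,-0.0137,-0.0375,0,0],[0.04,-0.0137,-0.0375,0,0],[0.04,-0.0137,-0.0375,0,0],[0.04,-0.0137,-0.0375,0,0],[0.04,-0.0137,-0.0375,0,0],[0.04,-0.0137,-0.0375,0,0],[0.04,-0.0137,-0.0375,0,0],[0.04,-0.0137,-0.0375,0,0],[0.04,-0.0137,-0.0375,0,0],[0.04,-0.0137,-0.0375,0,0],[0.04,-0.0137,-0.0375,0,0]]]' > /dev/null
python3 -m handwheel '[[[0.04,-0.0137,-0.0375,0,0],[0.04,-0.0137,-0.0375,0,0],[0.04,-0.0137,-0.0375,0,0],[0.04,-0.0137,-0.0375,0,0],[0.04,-0.0137,-0.0375,0,0],[0.04,-0.0137,-0.0375,0,0],[0.04,0,0,0,0]]]'
python3 - <<'E'
from plan import *
x,y=.5696,-.4208
plan([(x,y,.23,-4.3),(x,y,.12,-4.3),(x,y,.064,-4.3)])
E
```

```text
time: 5.97
eef_pos: [0.5691, -0.4282, 0.229]
tcp_rot: [0.04, 0.999, -0.001, -0.0]
contact_force: [-1.9, 0.6, -0.5]
opening: 0.47
finger_force: 0.0
t 5.97 tcp [ 0.5691 -0.4282  0.229 ] x [-0.997  0.08   0.001] y [ 0.08   0.997 -0.002] z [-0.001 -0.002 -1.   ] F [-1.9  0.6 -0.5] op 0.47 ff 0.0 q [-0.79  0.37  1.48 -0.    1.3  -2.28]
spin -0.27 = 1x-0.27 ; shift [ 0.      0.0074 -0.001 ] = 1x[0.0, 0.0074, -0.001]
spin -0.00 = 1x-0.00 ; shift [0.   0.   0.11] = 3x[0.0, 0.0, 0.0367]
spin -0.00 = 1x-0.00 ; shift [0.    0.    0.056] = 2x[0.0, 0.0, 0.028]
```

```bash

python3 -m handwheel '[[[0.04,0,0.0,0,0],[0.04,0,0,0,0]]]' 
python3 - <<'E'
from plan import *
x,y=.5696,-.4208
plan([(x,y,.23,-4.3),(x,y,.12,-4.3),(x,y,.064,-4.3)])
E
```

```text
time: 6.13
eef_pos: [0.5691, -0.4213, 0.2308]
tcp_rot: [0.038, 0.999, 0.001, -0.0]
contact_force: [-0.8, 0.1, -0.1]
opening: 0.465
finger_force: 0.0
t 6.13 tcp [ 0.5691 -0.4213  0.2308] x [-0.997  0.075  0.001] y [0.075 0.997 0.001] z [-0.001  0.001 -1.   ] F [-0.8  0.1 -0.1] op 0.465 ff 0.0 q [-0.78  0.36  1.49  0.    1.3  -2.28]
spin -0.02 = 1x-0.02 ; shift [-0.0004  0.0005  0.0008] = 1x[-0.0004, 0.0005, 0.0008]
spin -0.00 = 1x-0.00 ; shift [0.   0.   0.11] = 3x[0.0, 0.0, 0.0367]
spin -0.00 = 1x-0.00 ; shift [0.    0.    0.056] = 2x[0.0, 0.0, 0.028]
```

```bash

python3 -m handwheel '[[[0.04,0,0,0.035,0],[0.04,0,0,0.035,0],[0.04,0,0,0.035,0],[0.04,0,0,0.025,0],[0.04,0,0,0,0],[0.04,0,0,0,0]]]' 
python3 - <<'E'
from h import *
a=shot('scene')[110:230,170:310]; b=shot('top')[140:260,380:500]
cv2.imwrite('pics/g1.png',np.hstack([cv2.resize(a,(462,396),interpolation=2),cv2.resize(b,(330,396),interpolation=2)]))
E
```

```text
time: 6.63
eef_pos: [0.5688, -0.4194, 0.1004]
tcp_rot: [0.037, 0.999, 0.001, -0.001]
contact_force: [0.2, -0.2, 0.0]
opening: 0.468
finger_force: 0.0
```

View pics/g1.png

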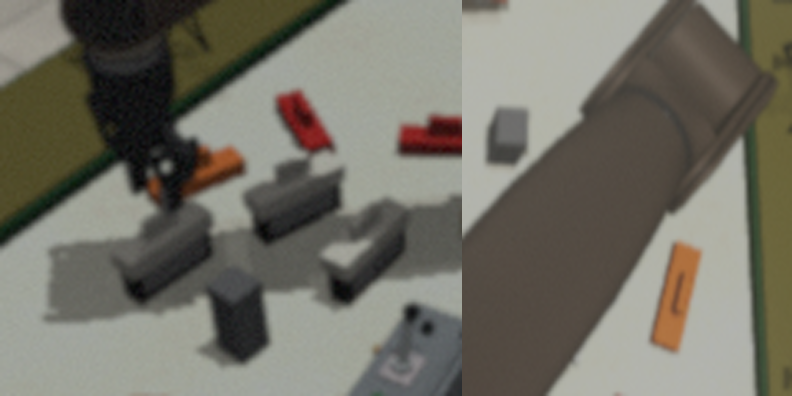

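The gripper hangs right over the tab (crop about (175,200), tab (170,222)). I'll go down and grip.

```bash

python3 -m handwheel '[[[0.04,0,0,0.018,0],[0.04,0,0,0.018,0],[0.04,0,0,0,0],[0.04,0,0,0,0]]]' 40
python3 -m handwheel '[[[0.0,0,0,0,0],[0,0,0,0,0],[0,0,0,0,0],[0,0,0,0,0],[0,0,0,0,0],[0,0,0,0,0]]]' 40
python3 - <<'E'
from plan import *
st()
E
python3 -m handwheel '[[[0,0,0,-0.03,0],[0,0,0,-0.03,0],[0,0,0,-0.03,0],[0,0,0,-0.03,0],[0,0,0,-0.036,0],[0,0,0,0,0],[0,0,0,0,0]]]' 40
python3 - <<'E'
from plan import *
s=st()
x,y=loc(T,0,-.044); plan([(x,y,.22,np.degrees(T[2])),(x,y,.06,np.degrees(T[2])),(x,y,.029,np.degrees(T[2]))])
from fit import *
a=shot('scene')[110:230,170:310]; cv2.imwrite('pics/g2.png',cv2.resize(a,(700,600),interpolation=2))
E
```

```text
time: 7.07
eef_pos: [0.5698, -0.4218, 0.0671]
tcp_rot: [0.037, 0.999, -0.001, 0.001]
contact_force: [-0.5, 0.1, 0.1]
opening: 0.466
finger_force: 0.0
time: 7.57
eef_pos: [0.5705, -0.4226, 0.068]
tcp_rot: [0.038, 0.999, -0.001, 0.002]
contact_force: [-0.2, 0.1, 5.9]
opening: 0.1
finger_force: 42.5
t 7.57 tcp [ 0.5705 -0.4226  0.068 ] x [-0.997  0.075 -0.003] y [ 0.075  0.997 -0.003] z [ 0.003 -0.003 -1.   ] F [-0.2  0.1  5.9] op 0.1 ff 42.488964200019836 q [-0.78  0.52  1.59  0.    1.03 -2.28]
time: 8.15
eef_pos: [0.5705, -0.4226, 0.2253]
tcp_rot: [0.037, 0.999, -0.002, 0.003]
contact_force: [0.2, -0.0, -0.9]
opening: 0.106
finger_force: 41.6
t 8.15 tcp [ 0.5705 -0.4226  0.2253] x [-0.997  0.075 -0.005] y [ 0.075  0.997 -0.005] z [ 0.005 -0.005 -1.   ] F [ 0.2 -0.  -0.9] op 0.106 ff 41.64845824241638 q [-0.78  0.36  1.49 -0.    1.28 -2.28]
t 8.15 tcp [ 0.5705 -0.4226  0.2253] x [-0.997  0.075 -0.005] y [ 0.075  0.997 -0.005] z [ 0.005 -0.005 -1.   ] F [ 0.2 -0.  -0.9] op 0.106 ff 41.64845824241638 q [-0.78  0.36  1.49 -0.    1.28 -2.28]
spin -2.67 = 1x-2.67 ; shift [-0.0043  0.6614  0.0053] = 17x[-0.0003, 0.0389, 0.0003]
spin -0.00 = 1x-0.00 ; shift [0.   0.   0.16] = 4x[0.0, 0.0, 0.04]
spin -0.00 = 1x-0.00 ; shift [0.    0.    0.031] = 1x[0.0, 0.0, 0.031]
```

View pics/g2.png

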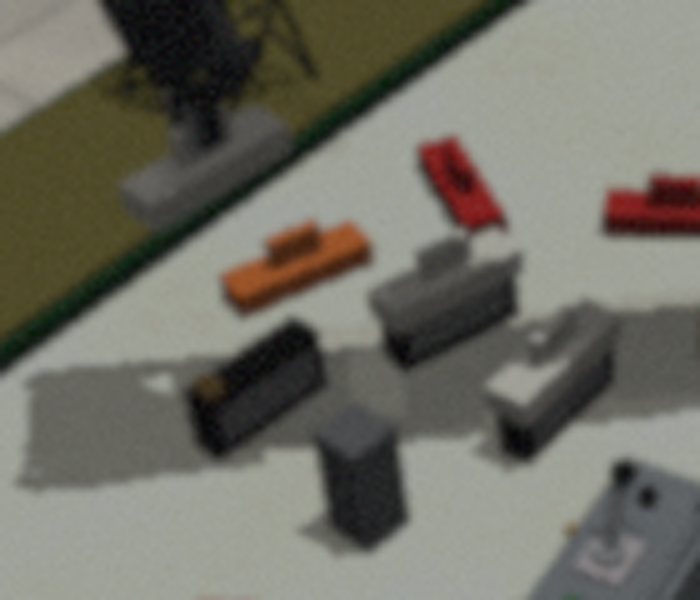

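The battery's black case with its brass block (200,390) is bare and the cap hangs level in the gripper (205,160). On to the tray.

```bash

python3 -m handwheel '[[[0,0,0.0389,0,-2.67],[0,0,0.0389,0,0],[0,0,0.0389,0,0],[0,0,0.0389,0,0],[0,0,0.0389,0,0],[0,0,0.0389,0,0],[0,0,0.0389,0,0],[0,0,0.0389,0,0],[0,0,0.0389,0,0],[0,0,0.0389,0,0],[0,0,0.0389,0,0],[0,0,0.0389,0,0]]]' >/dev/null
python3 -m handwheel '[[[0,-0.001,0.0389,0,0],[0,-0.001,0.0389,0,0],[0,-0.001,0.0389,0,0],[0,-0.0013,0.0389,0,0],[0,0,0.0389,0,0],[0,0,0,0,0],[0,0,0,0,0],[0,0,0,0,0]]]'
python3 - <<'E'
from plan import *
x,y=loc(T,0,-.044); plan([(x,y,.06,np.degrees(T[2])),(x,y,.031,np.degrees(T[2]))])
E
```

```text
time: 9.87
eef_pos: [0.5931, 0.239, 0.2187]
tcp_rot: [0.014, 1.0, -0.001, -0.002]
contact_force: [-0.0, -1.1, -0.4]
opening: 0.101
finger_force: 41.7
t 9.87 tcp [0.5931 0.239  0.2187] x [-1.     0.028  0.004] y [ 0.028  1.    -0.002] z [-0.004 -0.002 -1.   ] F [-0.  -1.1 -0.4] op 0.101 ff 41.65150701999664 q [ 0.22  0.22  1.68 -0.    1.25 -1.32]
spin 0.03 = 1x0.03 ; shift [-0.0004 -0.0006  0.1587] = 4x[-0.0001, -0.0001, 0.0397]
spin -0.00 = 1x-0.00 ; shift [0.    0.    0.029] = 1x[0.0, 0.0, 0.029]
```

```bash

python3 -m handwheel '[[[0,0,0,0.04,0],[0,0,0,0.04,0],[0,0,0,0.04,0],[0,0,0,0.03,0],[0,0,0,0,0],[0,0,0,0,0]]]'
python3 - <<'E'
from plan import *
a=shot('scene')[230:350,350:490];b=shot('top')[130:250,140:280]
cv2.imwrite('pics/g3.png',np.hstack([cv2.resize(a,(400,343),interpolation=2),cv2.resize(b,(400,343),interpolation=2)]))
E
python3 -m handwheel '[[[0,0,0,0.012,0],[0,0,0,0.01,0],[0,0,0,0.01,0],[0,0,0,0,0],[0,0,0,0,0]]]'
```

```text
time: 10.37
eef_pos: [0.5925, 0.2373, 0.0687]
tcp_rot: [0.015, 1.0, -0.001, -0.003]
contact_force: [0.6, -0.9, 0.1]
opening: 0.109
finger_force: 41.6
time: 10.88
eef_pos: [0.5933, 0.2391, 0.0382]
tcp_rot: [0.014, 1.0, -0.0, -0.001]
contact_force: [-0.2, 0.8, 0.3]
opening: 0.102
finger_force: 41.7
```

View pics/g3.png

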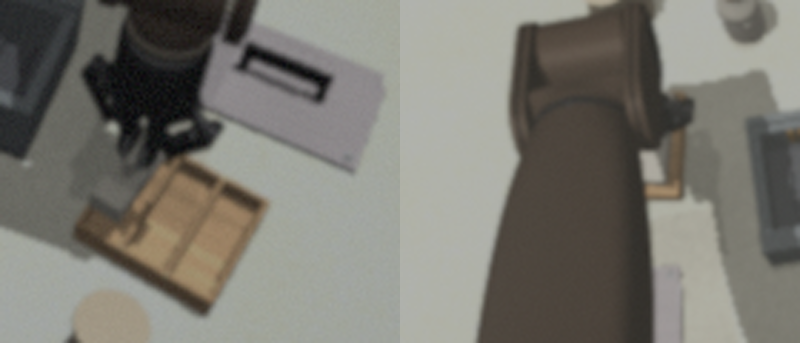

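The cap is over the tray's outer (-y) compartment, crop (120,180). I'll lower until it touches, then let go.

```bash

python3 -m handwheel '[[[0,0,0,0.004,0],[0,0,0,0,0],[0,0,0,0,0]]]'
python3 -m handwheel '[[[0,0,0,0.003,0],[0,0,0,0,0],[0,0,0,0,0]]]'
```

```text
time: 11.13
eef_pos: [0.5942, 0.2394, 0.0354]
tcp_rot: [0.014, 1.0, -0.0, 0.0]
contact_force: [0.1, 0.9, -1.0]
opening: 0.101
finger_force: 41.7
time: 11.38
eef_pos: [0.5942, 0.2393, 0.0323]
tcp_rot: [0.014, 1.0, -0.0, -0.0]
contact_force: [0.5, 0.8, -1.3]
opening: 0.102
finger_force: 41.7
```

```bash

python3 -m handwheel '[[[0,0,0,0.002,0],[0,0,0,0,0],[0.03,0,0,0,0],[0.03,0,0,0,0],[0.03,0,0,0,0],[0.03,0,0,0,0],[0.03,0,0,-0.03,0],[0.03,0,0,-0.04,0],[0.04,0,0,-0.04,0],[0.04,0,0,-0.04,0],[0.04,0,0,-0.04,0],[0.04,0,0,0,0]]]'
python3 - <<'E'
from fit import *
from plan import *
# refine b2 / b3 in scene camera (top as well if arm is away)
A={'scene':grads('scene')}; G={'scene':A['scene'][0]}
its=[]
for nm,m,p in [('tray','tray',(.5947,.2824,-.0283)),('b2','capbat',(.4276,-.361,-.1785)),('b3','capbat',(.4451,-.2578,.0331)),('b1','bat',(.5696,-.4208,-.0749))]:
    q,s=fit(G,m,p,.006,.1); its.append((m,q)); print(nm,np.round(q,4),round(s))
im=A['scene'][1]
overlay('scene',im,[],'a.png',(350,230,480,350),3);overlay('scene',im,its,'b.png',(190,130,310,230),4)
a=cv2.imread('pics/a.png');b=cv2.imread('pics/b.png');cv2.imwrite('pics/g4.png',np.hstack([a[:360,:300],cv2.copyMakeBorder(b,0,0,0,0,0)[:360]]))
x,y=.4276,-.361; plan([(x,y,.22,-10.2),(x,y,.1,-10.2),(x,y,.066,-10.2)])
E
```

```text
time: 12.38
eef_pos: [0.5989, 0.2405, 0.2319]
tcp_rot: [0.014, 1.0, 0.002, 0.009]
contact_force: [2.0, -0.6, 2.0]
opening: 0.47
finger_force: 0.0
tray [ 0.5984  0.2885 -0.0143] 728
b2 [ 0.4311 -0.3575 -0.0116] 489
b3 [ 0.4518 -0.2628  0.2316] 464
b1 [ 0.561  -0.4289 -0.3863] 293
t 12.58 tcp [0.5934 0.2391 0.2187] x [-1.     0.028  0.003] y [ 0.028  1.    -0.001] z [-0.003 -0.001 -1.   ] F [ 0.3  0.  -1.1] op 0.469 ff 0.0 q [ 0.22  0.22  1.68 -0.    1.24 -1.32]
spin 8.57 = 2x4.29 ; shift [ 0.0569 -0.6199 -0.0013] = 16x[0.0036, -0.0387, -0.0001]
spin -0.00 = 1x-0.00 ; shift [0.   0.   0.12] = 3x[0.0, 0.0, 0.04]
spin -0.00 = 1x-0.00 ; shift [0.    0.    0.034] = 1x[0.0, 0.0, 0.034]
```

View pics/g4.png

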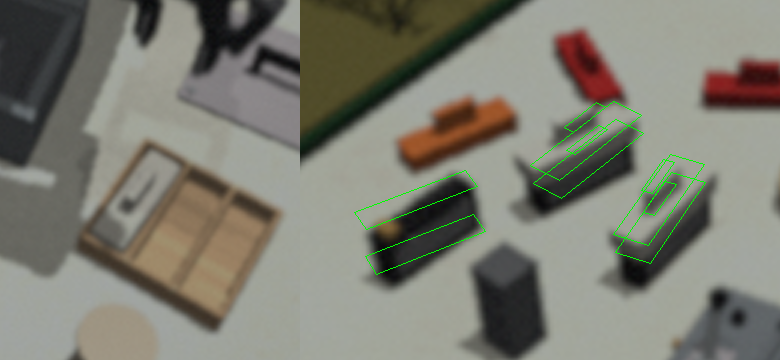

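Cap 1 lies flat in its compartment (150,200). The edge fits of the caps are poor, since the green lines miss the tabs, so I use tab pixels read from the earlier crops plus the network points.

```bash
python3 - <<'E'
from plan import *
H={'b1':[('scene',218.3,178.1),('top',437.9,188.8)],'b2':[('scene',258.6,161.7),('top',423.5,231.8)],'b3':[('scene',280.5,177.6),('top',387.4,224.7)]}
for k,v in H.items(): print(k,[np.round(on_z(n,(u,w),.072)[:2],4) for n,u,w in v])
def c2(x,y): return (x/3.4+250,y/3.4+150)
for k,a,b,z in [('b2',(549,335),(580,225),.06),('b3',(447,318),(445,205),.06),('b3r',(484,315),(482,205),.06),('b1',(610,193),(617,88),.06)]:
    P,Q=on_z('top',c2(*a),z),on_z('top',c2(*b),z); d=Q-P; print(k,'len',round(np.hypot(*d[:2]),3),'yaw',round(np.degrees(np.arctan2(d[1],d[0])),1))
shot('scene')
for k in('cap2_tab','battery1_mid'):
  for u,c in pp('scene',k): print(k,np.round(u,1),np.round(on_z('scene',u,.072 if 'cap' in k else .025)[:2],4),round(c,2))
shot('top')
for k in('cap2_tab','battery1_mid'):
  for u,c in pp('top',k): print('top',k,np.round(u,1),np.round(on_z('top',u,.072 if 'cap' in k else .025)[:2],4),round(c,2))
E
```

```text
b1 [array([ 0.5725, -0.4152]), array([ 0.5663, -0.4246])]
b2 [array([ 0.4356, -0.3647]), array([ 0.4291, -0.3757])]
b3 [array([ 0.4537, -0.2568]), array([ 0.4484, -0.265 ])]
b2 len 0.106 yaw -16.7
b3 len 0.104 yaw 0.8
b3r len 0.101 yaw 0.5
b1 len 0.101 yaw -5.4
cap2_tab [303.6 150.4] [ 0.2995 -0.28  ] 0.76
cap2_tab [260.9 142.9] [ 0.3542 -0.4246] 0.68
cap2_tab [330.5 253.3] [0.611  0.0438] 0.67
cap2_tab [231.2 156. ] [ 0.4676 -0.4587] 0.64
cap2_tab [257.4 160.8] [ 0.4344 -0.3709] 0.54
cap2_tab [259.2 171.3] [ 0.4709 -0.3315] 0.34
battery1_mid [220.5 188.6] [ 0.572  -0.4158] 0.97
top cap2_tab [422.1 230. ] [ 0.4346 -0.3715] 0.8
top cap2_tab [401.4 295.1] [ 0.2379 -0.3052] 0.76
top cap2_tab [447.8 270.4] [ 0.3138 -0.4462] 0.61
top cap2_tab [456.3 225.5] [ 0.4512 -0.4777] 0.58
top battery1_mid [433.1 191.6] [ 0.5684 -0.4214] 0.64
top battery1_mid [394.9 188.3] [ 0.5763 -0.2972] 0.45
```

```bash
python3 - <<'E'
from plan import *
x,y=.433,-.371; plan([(x,y,.22,-16.7)])
E
```

```text
t 12.88 tcp [0.5936 0.2392 0.2187] x [-1.     0.028  0.003] y [ 0.028  1.    -0.001] z [-0.003 -0.001 -1.   ] F [0.4 0.1 0.9] op 0.472 ff 0.0 q [ 0.22  0.22  1.68 -0.    1.24 -1.32]
spin 15.07 = 3x5.02 ; shift [-0.0215 -0.6306 -0.0013] = 16x[-0.0013, -0.0394, -0.0001]
```

```bash

python3 -m handwheel '[[[0.04,0,0,0,5.02],[0.04,0,0,0,5.02],[0.04,0,0,0,5.03],[0.04,-0.0013,-0.0394,0,0],[0.04,-0.0013,-0.0394,0,0],[0.04,-0.0013,-0.0394,0,0],[0.04,-0.0013,-0.0394,0,0],[0.04,-0.0013,-0.0394,0,0],[0.04,-0.0013,-0.0394,0,0],[0.04,-0.0013,-0.0394,0,0],[0.04,-0.0013,-0.0394,0,0],[0.04,-0.0013,-0.0394,0,0]]]' >/dev/null
python3 -m handwheel '[[[0.04,-0.0013,-0.0394,0,0],[0.04,-0.0013,-0.0394,0,0],[0.04,-0.0013,-0.0394,0,0],[0.04,-0.0013,-0.0394,0,0],[0.04,-0.0013,-0.0394,0,0],[0.04,-0.0013,-0.0394,0,0],[0.04,-0.0013,-0.0394,0,0],[0.04,0,0,0.04,0],[0.04,0,0,0.04,0],[0.04,0,0,0.04,0],[0.04,0,0,0,0],[0.04,0,0,0,0]]]'
python3 - <<'E'
from plan import *
x,y=.433,-.371; plan([(x,y,.066,-16.7)])
a=shot('scene')[110:230,190:330]; cv2.imwrite('pics/g5.png',cv2.resize(a,(700,600),interpolation=2))
E
```

```text
time: 14.88
eef_pos: [0.4316, -0.3689, 0.0977]
tcp_rot: [0.145, 0.989, 0.002, -0.003]
contact_force: [0.6, 0.2, 0.5]
opening: 0.467
finger_force: 0.0
t 14.88 tcp [ 0.4316 -0.3689  0.0977] x [-0.958  0.287  0.006] y [0.287 0.958 0.004] z [-0.004  0.005 -1.   ] F [0.6 0.2 0.5] op 0.467 ff 0.0 q [-0.89  0.2   1.94  0.    1.01 -2.17]
spin -0.01 = 1x-0.01 ; shift [-0.002  -0.0016  0.0317] = 1x[-0.002, -0.0016, 0.0317]
```

```bash

python3 -m handwheel '[[[0.04,0,0,0.015,0],[0.04,0,0,0.014,0],[0.04,0,0,0,0],[0.04,0,0,0,0],[0.0,0,0,0,0],[0,0,0,0,0],[0,0,0,0,0],[0,0,0,0,0],[0,0,0,0,0],[0,0,0,0,0]]]' 40
python3 -m handwheel '[[[0,0,0,-0.03,0],[0,0,0,-0.03,0],[0,0,0,-0.03,0],[0,0,0,-0.03,0],[0,0,0,-0.032,0],[0,0,0,0,0],[0,0,0,0,0]]]' 40
python3 - <<'E'
from plan import *
x,y=loc(T,0,0); plan([(x,y,.22,np.degrees(T[2]))])
E
```

```text
time: 15.77
eef_pos: [0.4339, -0.3717, 0.0735]
tcp_rot: [0.145, 0.989, -0.001, 0.001]
contact_force: [-1.7, 0.6, 6.0]
opening: 0.104
finger_force: 41.7
time: 16.35
eef_pos: [0.4339, -0.3715, 0.2263]
tcp_rot: [0.145, 0.989, -0.002, 0.002]
contact_force: [-0.4, 0.5, -0.8]
opening: 0.102
finger_force: 40.8
t 16.35 tcp [ 0.4339 -0.3715  0.2263] x [-0.958  0.287 -0.005] y [ 0.287  0.958 -0.003] z [ 0.004 -0.004 -1.   ] F [-0.4  0.5 -0.8] op 0.102 ff 40.840439200401306 q [-0.89  0.06  1.84  0.    1.23 -2.17]
spin -15.08 = 3x-5.03 ; shift [-0.1423  0.6582  0.0063] = 17x[-0.0084, 0.0387, 0.0004]
```

```bash

python3 -m handwheel '[[[0,0,0,0,-5.03],[0,0,0,0,-5.03],[0,0,0,0,-5.02],[0,-0.0084,0.0387,0,0],[0,-0.0084,0.0387,0,0],[0,-0.0084,0.0387,0,0],[0,-0.0084,0.0387,0,0],[0,-0.0084,0.0387,0,0],[0,-0.0084,0.0387,0,0],[0,-0.0084,0.0387,0,0],[0,-0.0084,0.0387,0,0],[0,-0.0084,0.0387,0,0]]]' >/dev/null
python3 -m handwheel '[[[0,-0.0084,0.0387,0,0],[0,-0.0084,0.0387,0,0],[0,-0.0084,0.0387,0,0],[0,-0.0084,0.0387,0,0],[0,-0.0084,0.0387,0,0],[0,-0.0084,0.0387,0,0],[0,-0.0084,0.0387,0,0],[0,-0.0084,0.0387,0,0],[0,0,0,0,0],[0,0,0,0,0],[0,0,0,0,0]]]'
python3 - <<'E'
from plan import *
x,y=loc(T,0,0); plan([(x,y,.22,np.degrees(T[2]))])
E
```

```text
time: 18.27
eef_pos: [0.5932, 0.2828, 0.2209]
tcp_rot: [0.014, 1.0, -0.001, -0.002]
contact_force: [-0.2, -0.3, -0.4]
opening: 0.104
finger_force: 40.8
t 18.27 tcp [0.5932 0.2828 0.2209] x [-1.     0.028  0.004] y [ 0.028  1.    -0.002] z [-0.004 -0.002 -1.   ] F [-0.2 -0.3 -0.4] op 0.104 ff 40.84767401218414 q [ 0.29  0.26  1.63 -0.    1.26 -1.25]
spin 0.04 = 1x0.04 ; shift [-0.0015 -0.0003  0.0009] = 1x[-0.0015, -0.0003, 0.0009]
```

```bash

python3 -m handwheel '[[[0,-0.0015,0,0.04,0],[0,0,0,0.04,0],[0,0,0,0.04,0],[0,0,0,0.03,0],[0,0,0,0.015,0],[0,0,0,0.015,0],[0,0,0,0,0],[0,0,0,0,0]]]'
python3 -m handwheel '[[[0,0,0,0.004,0],[0,0,0,0,0],[0,0,0,0,0]]]' | grep -E 'eef|contact'
python3 -m handwheel '[[[0.03,0,0,0,0],[0.03,0,0,0,0],[0.03,0,0,0,0],[0.03,0,0,0,0],[0.03,0,0,-0.03,0],[0.03,0,0,-0.04,0],[0.04,0,0,-0.04,0],[0.04,0,0,-0.04,0],[0.04,0,0,-0.034,0],[0.04,0,0,0,0],[0.04,0,0,0,0]]]'
python3 - <<'E'
from plan import *
x,y=.451,-.261; plan([(x,y,.22,.7)])
E
```

```text
time: 18.93
eef_pos: [0.5957, 0.2824, 0.0432]
tcp_rot: [0.015, 1.0, 0.0, -0.0]
contact_force: [0.2, 1.0, -1.9]
opening: 0.102
finger_force: 41.9
eef_pos: [0.5961, 0.2826, 0.0396]
contact_force: [0.3, 1.7, -0.1]
time: 20.1
eef_pos: [0.5974, 0.2835, 0.2275]
tcp_rot: [0.014, 1.0, 0.001, 0.003]
contact_force: [-0.3, 0.3, -1.7]
opening: 0.467
finger_force: 0.0
t 20.1 tcp [0.5974 0.2835 0.2275] x [-1.     0.028 -0.007] y [0.028 1.    0.002] z [ 0.007  0.002 -1.   ] F [-0.3  0.3 -1.7] op 0.467 ff 0.0 q [ 0.29  0.26  1.62 -0.    1.26 -1.25]
spin -2.32 = 1x-2.32 ; shift [ 0.153  -0.5427  0.0075] = 15x[0.0102, -0.0362, 0.0005]
```

```bash

python3 -m handwheel '[[[0.04,0,0,0,-2.3],[0.04,0.0102,-0.0362,0,0],[0.04,0.0102,-0.0362,0,0],[0.04,0.0102,-0.0362,0,0],[0.04,0.0102,-0.0362,0,0],[0.04,0.0102,-0.0362,0,0],[0.04,0.0102,-0.0362,0,0],[0.04,0.0102,-0.0362,0,0],[0.04,0.0102,-0.0362,0,0],[0.04,0.0102,-0.0362,0,0],[0.04,0.0102,-0.0362,0,0],[0.04,0.0102,-0.0362,0,0]]]' >/dev/null
python3 -m handwheel '[[[0.04,0.0102,-0.0362,0,0],[0.04,0.0102,-0.0362,0,0],[0.04,0.0102,-0.0362,0,0],[0.04,0.0102,-0.0362,0,0],[0.04,0,0,0.04,0],[0.04,0,0,0.04,0],[0.04,0,0,0.04,0],[0.04,0,0,0,0],[0.04,0,0,0,0],[0.04,0,0,0,0]]]'
python3 - <<'E'
from plan import *
x,y=.451,-.261; plan([(x,y,.066,.7)])
E
```

```text
time: 21.93
eef_pos: [0.4498, -0.262, 0.1043]
tcp_rot: [-0.006, 1.0, -0.0, 0.0]
contact_force: [0.3, -0.8, 0.5]
opening: 0.469
finger_force: 0.0
t 21.93 tcp [ 0.4498 -0.262   0.1043] x [-1.    -0.012 -0.001] y [-0.012  1.    -0.   ] z [ 0.001 -0.    -1.   ] F [ 0.3 -0.8  0.5] op 0.469 ff 0.0 q [-0.72  0.09  2.05 -0.    1.   -2.31]
spin 0.00 = 1x0.00 ; shift [-0.0012  0.001   0.0383] = 1x[-0.0012, 0.001, 0.0383]
```

```bash

python3 -m handwheel '[[[0.04,-0.001,0.001,0.016,0],[0.04,0,0,0.018,0],[0.04,0,0,0,0],[0.04,0,0,0,0],[0.0,0,0,0,0],[0,0,0,0,0],[0,0,0,0,0],[0,0,0,0,0],[0,0,0,0,0],[0,0,0,0,0]]]' 40
python3 -m handwheel '[[[0,0,0,-0.03,0],[0,0,0,-0.03,0],[0,0,0,-0.03,0],[0,0,0,-0.03,0],[0,0,0,-0.032,0],[0,0,0,0,0],[0,0,0,0,0]]]' 40
python3 - <<'E'
from plan import *
x,y=loc(T,0,.044); plan([(x,y,.22,np.degrees(T[2]))])
E
```

```text
time: 22.77
eef_pos: [0.4513, -0.2617, 0.0713]
tcp_rot: [-0.006, 1.0, -0.001, 0.001]
contact_force: [-1.1, 0.5, 6.4]
opening: 0.1
finger_force: 43.6
time: 23.35
eef_pos: [0.4513, -0.2615, 0.2241]
tcp_rot: [-0.006, 1.0, -0.002, 0.002]
contact_force: [0.5, -0.4, -0.3]
opening: 0.106
finger_force: 42.7
t 23.35 tcp [ 0.4513 -0.2615  0.2241] x [-1.    -0.012 -0.004] y [-0.012  1.    -0.004] z [ 0.004 -0.004 -1.   ] F [ 0.5 -0.4 -0.3] op 0.106 ff 42.700576186180115 q [-0.72 -0.05  1.96  0.    1.23 -2.3 ]
spin 2.31 = 1x2.31 ; shift [-0.128   0.5918  0.0041] = 16x[-0.008, 0.037, 0.0003]
```

```bash

python3 -m handwheel '[[[0,0,0,0,2.3],[0,-0.008,0.037,0,0],[0,-0.008,0.037,0,0],[0,-0.008,0.037,0,0],[0,-0.008,0.037,0,0],[0,-0.008,0.037,0,0],[0,-0.008,0.037,0,0],[0,-0.008,0.037,0,0],[0,-0.008,0.037,0,0],[0,-0.008,0.037,0,0],[0,-0.008,0.037,0,0],[0,-0.008,0.037,0,0]]]' >/dev/null
python3 -m handwheel '[[[0,-0.008,0.037,0,0],[0,-0.008,0.037,0,0],[0,-0.008,0.037,0,0],[0,-0.008,0.037,0,0],[0,-0.008,0.037,0,0],[0,0,0,0,0],[0,0,0,0,0],[0,0,0,0,0]]]'
python3 - <<'E'
from plan import *
x,y=loc(T,0,.044); plan([(x,y,.038,np.degrees(T[2]))])
E
```

```text
time: 25.02
eef_pos: [0.5939, 0.327, 0.2188]
tcp_rot: [0.014, 1.0, -0.001, -0.002]
contact_force: [0.9, -1.0, -0.4]
opening: 0.103
finger_force: 42.7
t 25.02 tcp [0.5939 0.327  0.2188] x [-1.     0.028  0.004] y [ 0.028  1.    -0.002] z [-0.004 -0.002 -1.   ] F [ 0.9 -1.  -0.4] op 0.103 ff 42.71196484565735 q [ 0.35  0.3   1.58 -0.    1.26 -1.19]
spin 0.03 = 1x0.03 ; shift [-0.0021 -0.0006  0.1808] = 5x[-0.0004, -0.0001, 0.0362]
```

```bash

python3 -m handwheel '[[[0,-0.002,0,0.04,0],[0,0,0,0.04,0],[0,0,0,0.04,0],[0,0,0,0.03,0],[0,0,0,0.016,0],[0,0,0,0.016,0],[0,0,0,0,0],[0,0,0,0,0]]]' | grep -E 'eef|contact'
python3 -m handwheel '[[[0.03,0,0,0,0],[0.03,0,0,0,0],[0.03,0,0,0,0],[0.03,0,0,0,0],[0.03,0,0,-0.03,0],[0.03,0,0,-0.04,0],[0.04,0,0,-0.04,0],[0.04,0,0,-0.04,0],[0.04,0,0,-0.034,0],[0.04,0,0,0,0],[0.04,0,0,0,0]]]'
python3 - <<'E'
from plan import *
for n in('scene','top'):
    shot(n)
    for k in('battery1_mid','battery2_mid','battery3_mid'):
        for u,c in pp(n,k): 
            if c>.3: print(n,k,np.round(u,1),np.round(on_z(n,u,.025)[:2],4),round(c,2))
im=cv2.imread('pics/x.png') if 0 else shot('scene')
a=cv2.resize(im[130:230,190:310],None,fx=3.5,fy=3.5,interpolation=2); b=cv2.resize(im[270:340,370:450],None,fx=4.4,fy=5,interpolation=2)[:350]
t=shot('top'); c=cv2.resize(t[160:260,375:455],None,fx=3,fy=3,interpolation=2)
o=np.zeros((600,800,3),np.uint8); o[:350,:420]=a; o[:350,420:420+b.shape[1]]=b[:, :380]; o[300:600,420:660]=c
cv2.imwrite('pics/g6.png',o)
E
```

```text
eef_pos: [0.5965, 0.326, 0.0387]
contact_force: [-0.7, -0.7, -0.3]
time: 26.6
eef_pos: [0.5985, 0.3281, 0.2281]
tcp_rot: [0.014, 1.0, 0.001, 0.004]
contact_force: [-0.1, -0.8, 0.3]
opening: 0.468
finger_force: 0.0
scene battery1_mid [220.4 192.6] [ 0.5856 -0.4027] 0.68
scene battery1_mid [334.8 235.7] [ 0.5185 -0.0021] 0.61
scene battery2_mid [263.2 172.4] [ 0.429 -0.355] 0.85
scene battery3_mid [280.5 188.2] [ 0.4549 -0.2588] 0.67
scene battery3_mid [334.9 325.4] [0.76   0.1608] 0.61
top battery1_mid [433.9 190.5] [ 0.5721 -0.4243] 0.68
top battery2_mid [416.6 231.2] [ 0.4374 -0.3647] 0.74
top battery3_mid [383.7 226.1] [ 0.4512 -0.26  ] 0.54
```

View pics/g6.png

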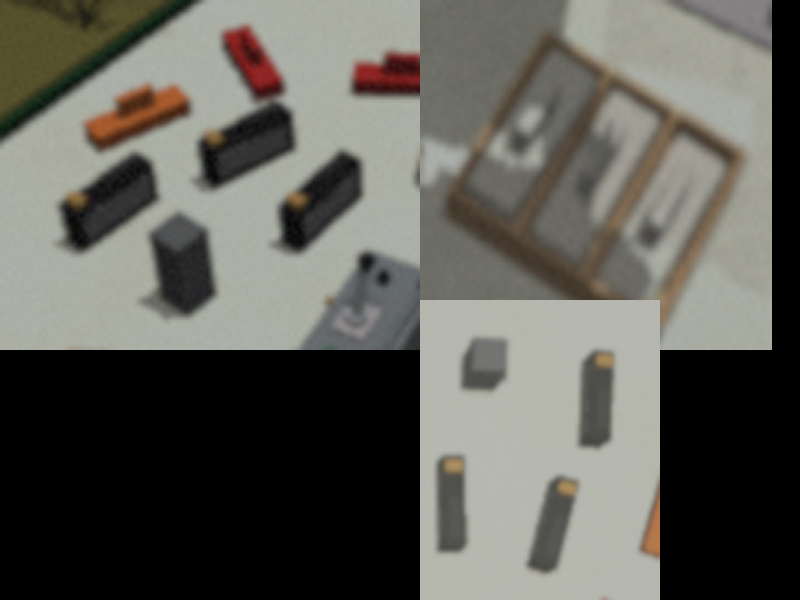

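All three caps lie flat, one per compartment (tray panel), and the three bare batteries show brass at the far end. The dark cases stand out well, so I fit their silhouettes.

```bash
cat > sil.py <<'E'
from fit import *
from itertools import product
def hullmask(n,p,boxes,sh):
    c,s=np.cos(p[2]),np.sin(p[2]); m=np.zeros(sh,np.uint8); 
    K=8
    Q=np.vstack([np.array(list(product(*b)))/1000 for b in boxes])
    X=np.c_[p[0]+c*Q[:,0]-s*Q[:,1],p[1]+s*Q[:,0]+c*Q[:,1],Q[:,2]]
    u=cv2.convexHull(((vproj(n,X)+.5)*K-.5).astype(np.float32)); return u
def sil(ims,boxes,p0,thr,dil=14):
    best=None; J=[]
    for n,im in ims.items():
        u=hullmask(n,p0,boxes,None)/8; x,y,w,h=cv2.boundingRect(u.astype(np.float32)); x-=dil;y-=dil;w+=2*dil;h+=2*dil
        J.append((n,x,y,cv2.resize(thr(im[y:y+h,x:x+w]).astype(np.float32),None,fx=8,fy=8,interpolation=1)))
    def f(p):
        t=0
        for n,x,y,m in J:
            k=np.zeros(m.shape,np.uint8); cv2.fillConvexPoly(k,np.round(hullmask(n,p,boxes,None)-[x*8,y*8]).astype(np.int32),1)
            t+=1-(m*k).sum()/np.maximum(m,k).sum()
        return t
    S=np.array([.004,.004,.05])
    r=min((minimize(lambda d:f(np.array(p0)+d*S),s,method='Nelder-Mead',options=dict(initial_simplex=np.array(s)+np.vstack([np.zeros(3),np.eye(3)]),xatol=.01,fatol=1e-4)) for s in([0,0,0],[1,-1,1],[-1,1,-1.])),key=lambda r:r.fun)
    return np.array(p0)+r.x*S,r.fun/len(J)
BAT=[((-48.5,48.5),(-12,12),(0,50)),((-40,48),(-9,9),(50,57))]
E
python3 - <<'E'
from sil import *
from plan import plan
ims={n:np.mean([viewer.read_camera(n).astype(np.float32) for _ in range(3)],0) for n in('scene','top')}
def thr(c): # desk is bright
    g=c.min(2); return np.clip((125-g)/40+.5,0,1)
for k,p in dict(b1=(.571,-.42,-.09),b2=(.433,-.37,-.29),b3=(.451,-.261,.012)).items():
    q,s=sil(ims,BAT,p,thr); print(k,np.round(q,4),round(np.degrees(q[2]),1),round(s,3),[ (np.round(sil({n:ims[n]},BAT,q,thr)[0],4).tolist()) for n in ims])
x,y=.57,-.42
E
```

```text
Traceback (most recent call last):
  File "sil.py", line 12, in sil
    u=hullmask(n,p0,boxes,None)/8; x,y,w,h=cv2.boundingRect(u.astype(np.float32)); x-=dil;y-=dil;w+=2*dil;h+=2*dil
      ~~~~~~~~^^^^^^^^^^^^^^^^^
  File "sil.py", line 4, in hullmask
    c,s=np.cos(p[2]),np.sin(p[2]); m=np.zeros(sh,np.uint8);
                                     ~~~~~~~~^^^^^^^^^^^^^
TypeError: Use () not None as shape arguments
```

```bash
sed -i 's/m=np.zeros(sh,np.uint8); $//;s/ m=np.zeros(sh,np.uint8);//' sil.py
python3 - <<'E'
from sil import *
from plan import plan
ims={n:np.mean([viewer.read_camera(n).astype(np.float32) for _ in range(3)],0) for n in('scene','top')}
np.savez('ims.npz',**ims)
def thr(c): # desk is bright
    g=c.min(2); return np.clip((125-g)/40+.5,0,1)
for k,p in dict(b1=(.571,-.42,-.09),b2=(.433,-.37,-.29),b3=(.451,-.261,.012)).items():
    q,s=sil(ims,BAT,p,thr); print(k,np.round(q,4),round(np.degrees(q[2]),1),round(s,3),[ (np.round(sil({n:ims[n]},BAT,q,thr)[0],4).tolist()) for n in ims])
BOX=[((-80,75),(-165,105),(0,76)),((-80,-56),(-105,105),(76,87))]
t=ims['top'];print('desk',t[240,300],'boxtop',t[165:170,330].mean(0), 'battery',t[195,430])
print('box',sil({'top':t},BOX,(.557,.02,.194),thr,6))
E
```

```text
b1 [ 0.5646 -0.4217 -0.0715] -4.1 0.416 [[0.5681, -0.4177, -0.0839], [0.564, -0.4218, -0.0757]]
b2 [ 0.4267 -0.3711 -0.2697] -15.5 0.492 [[0.4303, -0.3679, -0.2726], [0.4267, -0.3711, -0.2697]]
b3 [ 0.4462 -0.2635  0.015 ] 0.9 0.384 [[0.4503, -0.259, -0.0094], [0.446, -0.2638, 0.0174]]
desk [170.66667 181.66667 180.     ] boxtop [129.4     129.86667 125.66667] battery [86.       90.666664 90.333336]
box (array([0.54714792, 0.04295684, 0.20956399]), np.float64(0.28401607275009155))
```

```bash
python3 - <<'E'
from sil import *
from plan import plan
I=np.load('ims.npz')
def thr(c): return np.clip((152-c.min(2))/24+.5,0,1)
BOX=[((-80,75),(-165,105),(0,76)),((-80,-56),(-105,105),(76,87))]
for d in(4,6): print('box',sil({'top':I['top']},BOX,(.557,.02,.194),thr,d))
plan([(.448,-.261,.22,.6)])
E
```

```text
box (array([0.55228711, 0.02579582, 0.19586741]), np.float64(0.14424490928649902))
box (array([0.55228711, 0.02579582, 0.19586741]), np.float64(0.17415177822113037))
t 27.7 tcp [0.5969 0.3274 0.2234] x [-1.     0.028 -0.   ] y [0.028 1.    0.   ] z [ 0.  0. -1.] F [ 0.1 -0.6 -0.3] op 0.473 ff 0.0 q [ 0.35  0.3   1.57 -0.    1.27 -1.19]
spin -2.22 = 1x-2.22 ; shift [ 0.1551 -0.5868  0.0034] = 16x[0.0097, -0.0367, 0.0002]
```

```bash

python3 -m handwheel '[[[0.05,0,0,0,-2.2],[0.05,0.0097,-0.0367,0,0],[0.05,0.0097,-0.0367,0,0],[0.05,0.0097,-0.0367,0,0],[0.05,0.0097,-0.0367,0,0],[0.05,0.0097,-0.0367,0,0],[0.05,0.0097,-0.0367,0,0],[0.05,0.0097,-0.0367,0,0],[0.05,0.0097,-0.0367,0,0],[0.05,0.0097,-0.0367,0,0],[0.05,0.0097,-0.0367,0,0],[0.05,0.0097,-0.0367,0,0]]]' >/dev/null
python3 -m handwheel '[[[0.05,0.0097,-0.0367,0,0],[0.05,0.0097,-0.0367,0,0],[0.05,0.0097,-0.0367,0,0],[0.05,0.0097,-0.0367,0,0],[0.05,0.0097,-0.0367,0,0],[0.05,0,0,0.04,0],[0.05,0,0,0.04,0],[0.05,0,0,0.04,0],[0.05,0,0,0.025,0],[0.05,0,0,0,0],[0.05,0,0,0,0],[0.05,0,0,0,0]]]'
python3 - <<'E'
from plan import *
plan([(.448,-.261,.026,.6)])
E
```

```text
time: 29.7
eef_pos: [0.449, -0.2624, 0.0804]
tcp_rot: [-0.005, 1.0, -0.001, 0.001]
contact_force: [0.6, -0.1, 0.6]
opening: 0.583
finger_force: 0.0
t 29.7 tcp [ 0.449  -0.2624  0.0804] x [-1.    -0.01  -0.003] y [-0.01   1.    -0.002] z [ 0.003 -0.002 -1.   ] F [ 0.6 -0.1  0.6] op 0.583 ff 0.0 q [-0.72  0.13  2.07 -0.    0.95 -2.31]
spin -0.01 = 1x-0.01 ; shift [0.001  0.0014 0.0544] = 2x[0.0005, 0.0007, 0.0272]
```

```bash

python3 -m handwheel '[[[0.05,0.001,0.001,0.02,0],[0.05,0,0,0.018,0],[0.05,0,0,0.016,0],[0.05,0,0,0,0],[0.05,0,0,0,0]]]' | grep -E 'eef|contact'
python3 -m handwheel '[[[0,0,0,0,0],[0,0,0,0,0],[0,0,0,0,0],[0,0,0,0,0],[0,0,0,0,0],[0,0,0,0,0]]]' 50
python3 -m handwheel '[[[0,0,0,-0.03,0],[0,0,0,-0.04,0],[0,0,0,-0.04,0],[0,0,0,-0.04,0],[0,0,0,-0.04,0],[0,0,0,0,0],[0,0,0,0,0]]]'
python3 - <<'E'
from plan import *
x,y=loc(B,0,-.052); plan([(x,y,.22,np.degrees(B[2]))])
E
```

```text
eef_pos: [0.4478, -0.2612, 0.0262]
contact_force: [0.4, 0.1, 0.3]
time: 30.62
eef_pos: [0.4482, -0.2616, 0.0267]
tcp_rot: [-0.005, 1.0, -0.001, 0.002]
contact_force: [-0.7, 0.4, 6.7]
opening: 0.273
finger_force: 49.7
time: 31.2
eef_pos: [0.4478, -0.2613, 0.2176]
tcp_rot: [-0.005, 1.0, -0.002, 0.003]
contact_force: [-0.2, -0.8, -3.4]
opening: 0.272
finger_force: 50.4
t 31.2 tcp [ 0.4478 -0.2613  0.2176] x [-1.    -0.01  -0.005] y [-0.01   1.    -0.005] z [ 0.005 -0.004 -1.   ] F [-0.2 -0.8 -3.4] op 0.272 ff 50.43314516544342 q [-0.72 -0.05  1.97  0.    1.21 -2.31]
spin -10.53 = 2x-5.26 ; shift [-0.1612  0.2029 -0.0024] = 7x[-0.023, 0.029, -0.0003]
```

```bash

python3 -m handwheel '[[[0,0,0,0,-5.26],[0,0,0,0,-5.27],[0,-0.023,0.029,0,0],[0,-0.023,0.029,0,0],[0,-0.023,0.029,0,0],[0,-0.023,0.029,0,0],[0,-0.023,0.029,0,0],[0,-0.023,0.029,0,0],[0,-0.023,0.029,0,0],[0,0,0,0,0],[0,0,0,0,0],[0,0,0,0,0]]]'
python3 - <<'E'
from plan import *
x,y=loc(B,0,-.052); plan([(x,y,.05,np.degrees(B[2]))])
E
```

```text
time: 32.2
eef_pos: [0.5641, -0.0298, 0.2115]
tcp_rot: [-0.097, 0.995, 0.001, -0.003]
contact_force: [0.6, -0.3, -1.9]
opening: 0.271
finger_force: 50.6
t 32.2 tcp [ 0.5641 -0.0298  0.2115] x [-0.981 -0.194  0.005] y [-0.194  0.981  0.002] z [-0.005  0.001 -1.   ] F [ 0.6 -0.3 -1.9] op 0.271 ff 50.62661111354828 q [-0.23  0.06  1.87 -0.    1.21 -2.  ]
spin 0.04 = 1x0.04 ; shift [-0.0026 -0.0018  0.1615] = 5x[-0.0005, -0.0004, 0.0323]
```

```bash

python3 -m handwheel '[[[0,0,0,0.04,0],[0,0,0,0.04,0],[0,0,0,0.035,0],[0,0,0,0.025,0],[0,0,0,0.012,0],[0,0,0,0,0],[0,0,0,0,0],[0,0,0,0,0]]]'
python3 - <<'E'
from plan import *
x,y=loc(B,0,-.052); plan([(x,y,.05,np.degrees(B[2]))])
E
```

```text
time: 32.87
eef_pos: [0.5672, -0.0311, 0.0645]
tcp_rot: [-0.096, 0.995, -0.001, 0.002]
contact_force: [-0.2, 0.1, -2.9]
opening: 0.266
finger_force: 50.4
t 32.87 tcp [ 0.5672 -0.0311  0.0645] x [-0.981 -0.192 -0.004] y [-0.192  0.981 -0.002] z [ 0.004 -0.001 -1.   ] F [-0.2  0.1 -2.9] op 0.266 ff 50.421141386032104 q [-0.23  0.25  1.96 -0.    0.93 -2.  ]
spin -0.05 = 1x-0.05 ; shift [0.0002 0.     0.0145] = 1x[0.0002, 0.0, 0.0145]
```

```bash

for i in 1; do python3 -m handwheel '[[[0,0,0,0.01,0],[0,0,0,0.008,0],[0,0,0,0,0],[0,0,0,0,0]]]' | grep -E 'eef|contact'; done
python3 -m handwheel '[[[0,0,0,0.004,0],[0,0,0,0,0],[0,0,0,0,0]]]' | grep -E 'eef|contact'
python3 -m handwheel '[[[0,0,0,0.004,0],[0,0,0,0,0],[0,0,0,0,0]]]' | grep -E 'eef|contact'
```

```text
eef_pos: [0.565, -0.0299, 0.0438]
contact_force: [-0.2, -0.0, -2.7]
eef_pos: [0.5655, -0.0301, 0.0402]
contact_force: [0.2, -0.2, -2.5]
eef_pos: [0.5653, -0.0301, 0.036]
contact_force: [-0.7, -0.6, -3.4]
```

```bash

python3 -m handwheel '[[[0,0,0,0.002,0],[0,0,0,0,0],[0,0,0,0,0]]]' | grep -E 'eef|contact'
python3 -m handwheel '[[[0,0,0,0.002,0],[0,0,0,0,0],[0,0,0,0,0]]]' | grep -E 'eef|contact'
python3 -m handwheel '[[[0.034,0,0,0,0],[0.034,0,0,0,0],[0.034,0,0,0,0],[0.034,0,0,0,0],[0.034,0,0,-0.02,0],[0.034,0,0,-0.03,0],[0.034,0,0,-0.04,0],[0.04,0,0,-0.04,0],[0.05,0,0,-0.04,0],[0.05,0,0,-0.02,0],[0.05,0,0,0,0],[0.05,0,0,0,0]]]'
python3 - <<'E'
from plan import *
plan([(.4285,-.3695,.22,-15.5)])
E
```

```text
eef_pos: [0.566, -0.0303, 0.0348]
contact_force: [-0.7, 0.1, -1.4]
eef_pos: [0.566, -0.0303, 0.0347]
contact_force: [-5.8, 0.3, 10.6]
time: 35.2
eef_pos: [0.5664, -0.0303, 0.224]
tcp_rot: [-0.097, 0.995, -0.001, 0.002]
contact_force: [0.4, -0.2, -1.3]
opening: 0.585
finger_force: 0.0
t 35.2 tcp [ 0.5664 -0.0303  0.224 ] x [-0.981 -0.193 -0.003] y [-0.193  0.981 -0.002] z [ 0.004 -0.001 -1.   ] F [ 0.4 -0.2 -1.3] op 0.585 ff 0.0 q [-0.23  0.05  1.85 -0.    1.23 -2.  ]
spin 26.62 = 4x6.65 ; shift [ 0.0422 -0.3637  0.004 ] = 10x[0.0042, -0.0364, 0.0004]
```

Floor contact came at TCP 34.7 mm, just as computed, so battery 3 is fully down. Next is battery 2.

```bash

python3 -m handwheel '[[[0.05,0,0,0,6.65],[0.05,0,0,0,6.65],[0.05,0,0,0,6.65],[0.05,0,0,0,6.65],[0.05,0.0042,-0.0364,0,0],[0.05,0.0042,-0.0364,0,0],[0.05,0.0042,-0.0364,0,0],[0.05,0.0042,-0.0364,0,0],[0.05,0.0042,-0.0364,0,0],[0.05,0.0042,-0.0364,0,0],[0.05,0.0042,-0.0364,0,0],[0.05,0.0042,-0.0364,0,0]]]' >/dev/null
python3 -m handwheel '[[[0.05,0.0042,-0.0364,0,0],[0.05,0.0042,-0.0364,0,0],[0.05,0,0,0.04,0],[0.05,0,0,0.04,0],[0.05,0,0,0.04,0],[0.05,0,0,0.02,0],[0.05,0,0,0,0],[0.05,0,0,0,0],[0.05,0,0,0,0]]]'
python3 - <<'E'
from plan import *
plan([(.4285,-.3695,.026,-15.5)])
E
```

```text
time: 36.95
eef_pos: [0.4283, -0.3701, 0.0829]
tcp_rot: [0.135, 0.991, -0.0, 0.0]
contact_force: [0.1, 0.5, 1.9]
opening: 0.589
finger_force: 0.0
t 36.95 tcp [ 0.4283 -0.3701  0.0829] x [-0.964  0.267 -0.001] y [ 0.267  0.964 -0.001] z [ 0.001 -0.001 -1.   ] F [0.1 0.5 1.9] op 0.589 ff 0.0 q [-0.89  0.22  1.95 -0.    0.97 -2.19]
spin 0.02 = 1x0.02 ; shift [-0.0001  0.0006  0.0569] = 2x[-0.0, 0.0003, 0.0285]
```

```bash

python3 -m handwheel '[[[0.05,0,0,0.02,0],[0.05,0,0,0.02,0],[0.05,0,0,0.017,0],[0.05,0,0,0,0],[0.05,0,0,0,0]]]' | grep -E 'eef|contact'
python3 -m handwheel '[[[0,0,0,0,0],[0,0,0,0,0],[0,0,0,0,0],[0,0,0,0,0],[0,0,0,0,0],[0,0,0,0,0]]]' 50 | grep -E 'eef|contact|opening'
python3 -m handwheel '[[[0,0,0,-0.03,0],[0,0,0,-0.04,0],[0,0,0,-0.04,0],[0,0,0,-0.04,0],[0,0,0,-0.04,0],[0,0,0,0,0],[0,0,0,0,0]]]' | grep -E 'eef|contact|opening'
python3 - <<'E'
from plan import *
x,y=loc(B,0,0); plan([(x,y,.22,np.degrees(B[2]))])
E
```

```text
eef_pos: [0.4285, -0.3703, 0.0266]
contact_force: [0.3, 0.5, 0.7]
eef_pos: [0.4291, -0.371, 0.0278]
contact_force: [-0.5, 0.9, 7.0]
opening: 0.269
eef_pos: [0.4289, -0.371, 0.219]
contact_force: [-0.8, 1.2, -3.1]
opening: 0.271
t 38.45 tcp [ 0.4289 -0.371   0.219 ] x [-0.964  0.267 -0.006] y [ 0.267  0.964 -0.004] z [ 0.004 -0.006 -1.   ] F [-0.8  1.2 -3.1] op 0.271 ff 50.01869022846222 q [-0.89  0.06  1.86 -0.    1.22 -2.19]
spin -26.60 = 4x-6.65 ; shift [-0.201   0.3588 -0.001 ] = 11x[-0.0183, 0.0326, -0.0001]
```

```bash

python3 -m handwheel '[[[0,0,0,0,-6.65],[0,0,0,0,-6.65],[0,0,0,0,-6.65],[0,0,0,0,-6.65],[0,-0.0183,0.0326,0,0],[0,-0.0183,0.0326,0,0],[0,-0.0183,0.0326,0,0],[0,-0.0183,0.0326,0,0],[0,-0.0183,0.0326,0,0],[0,-0.0183,0.0326,0,0],[0,-0.0183,0.0326,0,0],[0,-0.0183,0.0326,0,0]]]' >/dev/null
python3 -m handwheel '[[[0,-0.0183,0.0326,0,0],[0,-0.0183,0.0326,0,0],[0,-0.0183,0.0326,0,0],[0,0,0,0,0],[0,0,0,0.04,0],[0,0,0,0.04,0],[0,0,0,0.035,0],[0,0,0,0.025,0],[0,0,0,0.014,0],[0,0,0,0,0],[0,0,0,0,0],[0,0,0,0,0]]]'
python3 - <<'E'
from plan import *
x,y=loc(B,0,0); plan([(x,y,.05,np.degrees(B[2]))])
E
```

```text
time: 40.45
eef_pos: [0.5562, 0.0208, 0.0614]
tcp_rot: [-0.097, 0.995, 0.0, -0.0]
contact_force: [0.4, -0.3, -1.6]
opening: 0.269
finger_force: 50.3
t 40.45 tcp [0.5562 0.0208 0.0614] x [-0.981 -0.193  0.001] y [-0.193  0.981  0.   ] z [-0.001 -0.    -1.   ] F [ 0.4 -0.3 -1.6] op 0.269 ff 50.304885506629944 q [-0.14  0.23  1.98 -0.    0.93 -1.91]
spin -0.01 = 1x-0.01 ; shift [-0.0006 -0.001   0.0114] = 1x[-0.0006, -0.001, 0.0114]
```

```bash

python3 -m handwheel '[[[0,0,-0.001,0.008,0],[0,0,0,0.008,0],[0,0,0,0,0],[0,0,0,0,0]]]' | grep -E 'eef|contact'
python3 -m handwheel '[[[0,0,0,0.004,0],[0,0,0,0,0],[0,0,0,0,0]]]' | grep -E 'eef|contact'
python3 -m handwheel '[[[0,0,0,0.004,0],[0,0,0,0,0],[0,0,0,0,0]]]' | grep -E 'eef|contact'
```

```text
eef_pos: [0.556, 0.02, 0.0449]
contact_force: [-0.2, -0.1, -1.7]
eef_pos: [0.5564, 0.02, 0.0412]
contact_force: [0.1, -0.7, -2.2]
eef_pos: [0.5562, 0.02, 0.037]
contact_force: [0.0, -0.2, -2.0]
```

```bash

python3 -m handwheel '[[[0,0,0,0.003,0],[0,0,0,0,0],[0,0,0,0,0]]]' | grep -E 'eef|contact'
python3 -m handwheel '[[[0,0,0,0.001,0],[0,0,0,0,0],[0,0,0,0,0]]]' | grep -E 'eef|contact'
python3 -m handwheel '[[[0.034,0,0,0,0],[0.034,0,0,0,0],[0.034,0,0,0,0],[0.034,0,0,0,0],[0.034,0,0,-0.02,0],[0.034,0,0,-0.03,0],[0.034,0,0,-0.04,0],[0.04,0,0,-0.04,0],[0.05,0,0,-0.04,0],[0.05,0,0,-0.02,0],[0.05,0,0,0,0],[0.05,0,0,0,0]]]'
python3 - <<'E'
from plan import *
plan([(.566,-.420,.22,-4.5)])
E
```

```text
eef_pos: [0.557, 0.0199, 0.0358]
contact_force: [-3.2, 0.0, 4.7]
eef_pos: [0.557, 0.0199, 0.0358]
contact_force: [-6.4, 0.2, 10.8]
time: 42.78
eef_pos: [0.5573, 0.0199, 0.225]
tcp_rot: [-0.097, 0.995, -0.0, 0.002]
contact_force: [-0.7, -0.5, -0.9]
opening: 0.588
finger_force: 0.0
t 42.78 tcp [0.5573 0.0199 0.225 ] x [-0.981 -0.193 -0.003] y [-0.193  0.981 -0.001] z [ 0.004 -0.001 -1.   ] F [-0.7 -0.5 -0.9] op 0.588 ff 0.0 q [-0.15  0.03  1.88 -0.    1.23 -1.91]
spin 15.61 = 3x5.20 ; shift [-0.0431 -0.4378  0.005 ] = 11x[-0.0039, -0.0398, 0.0005]
```

```bash

python3 -m handwheel '[[[0.05,0,0,0,5.2],[0.05,0,0,0,5.2],[0.05,0,0,0,5.2],[0.05,-0.0039,-0.0398,0,0],[0.05,-0.0039,-0.0398,0,0],[0.05,-0.0039,-0.0398,0,0],[0.05,-0.0039,-0.0398,0,0],[0.05,-0.0039,-0.0398,0,0],[0.05,-0.0039,-0.0398,0,0],[0.05,-0.0039,-0.0398,0,0],[0.05,-0.0039,-0.0398,0,0],[0.05,-0.0039,-0.0398,0,0]]]' >/dev/null
python3 -m handwheel '[[[0.05,-0.0039,-0.0398,0,0],[0.05,-0.0039,-0.0398,0,0],[0.05,0,0,0,0],[0.05,0,0,0.04,0],[0.05,0,0,0.04,0],[0.05,0,0,0.04,0],[0.05,0,0,0.02,0],[0.05,0,0,0,0],[0.05,0,0,0,0],[0.05,0,0,0,0]]]'
python3 - <<'E'
from plan import *
plan([(.566,-.42,.026,-4.5)])
E
```

```text
time: 44.62
eef_pos: [0.5656, -0.4201, 0.0843]
tcp_rot: [0.039, 0.999, -0.0, 0.001]
contact_force: [0.5, 0.2, 0.4]
opening: 0.585
finger_force: 0.0
t 44.62 tcp [ 0.5656 -0.4201  0.0843] x [-0.997  0.078 -0.001] y [ 0.078  0.997 -0.001] z [ 0.001 -0.001 -1.   ] F [0.5 0.2 0.4] op 0.585 ff 0.0 q [-0.78  0.49  1.59  0.    1.06 -2.28]
spin 0.02 = 1x0.02 ; shift [-0.0004  0.0001  0.0583] = 2x[-0.0002, 0.0001, 0.0291]
```

```bash

python3 -m handwheel '[[[0.05,0,0,0.02,0],[0.05,0,0,0.02,0],[0.05,0,0,0.018,0],[0.05,0,0,0,0],[0.05,0,0,0,0]]]' | grep -E 'eef|contact'
python3 -m handwheel '[[[0,0,0,0,0],[0,0,0,0,0],[0,0,0,0,0],[0,0,0,0,0],[0,0,0,0,0],[0,0,0,0,0]]]' 50 | grep -E 'eef|contact|opening'
python3 -m handwheel '[[[0,0,0,-0.03,0],[0,0,0,-0.04,0],[0,0,0,-0.04,0],[0,0,0,-0.04,0],[0,0,0,-0.04,0],[0,0,0,0,0],[0,0,0,0,0]]]' | grep -E 'eef|contact|opening'
python3 - <<'E'
from plan import *
x,y=loc(B,0,.052); plan([(x,y,.22,np.degrees(B[2]))])
E
```

```text
eef_pos: [0.5656, -0.4202, 0.0268]
contact_force: [0.7, 0.4, 0.4]
eef_pos: [0.5665, -0.421, 0.0285]
contact_force: [-0.1, 0.6, 6.7]
opening: 0.268
eef_pos: [0.5662, -0.4211, 0.2197]
contact_force: [-0.1, 0.0, -4.4]
opening: 0.269
t 46.12 tcp [ 0.5662 -0.4211  0.2197] x [-0.997  0.078 -0.006] y [ 0.078  0.997 -0.005] z [ 0.005 -0.006 -1.   ] F [-0.1  0.  -4.4] op 0.269 ff 49.9519157409668 q [-0.78  0.36  1.51 -0.    1.27 -2.28]
spin -15.60 = 3x-5.20 ; shift [-7.590e-02  4.865e-01 -3.000e-04] = 13x[-0.0058, 0.0374, -0.0]
```

```bash

python3 -m handwheel '[[[0,0,0,0,-5.2],[0,0,0,0,-5.2],[0,0,0,0,-5.2],[0,-0.0058,0.0374,0,0],[0,-0.0058,0.0374,0,0],[0,-0.0058,0.0374,0,0],[0,-0.0058,0.0374,0,0],[0,-0.0058,0.0374,0,0],[0,-0.0058,0.0374,0,0],[0,-0.0058,0.0374,0,0],[0,-0.0058,0.0374,0,0],[0,-0.0058,0.0374,0,0]]]' >/dev/null
python3 -m handwheel '[[[0,-0.0058,0.0374,0,0],[0,-0.0058,0.0374,0,0],[0,-0.0058,0.0374,0,0],[0,-0.0058,0.0374,0,0],[0,0,0,0,0],[0,0,0,0.04,0],[0,0,0,0.04,0],[0,0,0,0.04,0],[0,0,0,0.034,0],[0,0,0,0,0],[0,0,0,0,0],[0,0,0,0,0]]]'
python3 - <<'E'
from plan import *
x,y=loc(B,0,.052); plan([(x,y,.0365,np.degrees(B[2]))])
E
```

```text
time: 48.12
eef_pos: [0.5439, 0.0714, 0.0599]
tcp_rot: [-0.097, 0.995, 0.0, -0.002]
contact_force: [-0.1, 0.1, -2.8]
opening: 0.273
finger_force: 50.5
t 48.12 tcp [0.5439 0.0714 0.0599] x [-0.981 -0.193  0.004] y [-0.193  0.981  0.001] z [-0.004 -0.    -1.   ] F [-0.1  0.1 -2.8] op 0.273 ff 50.525532960891724 q [-0.05  0.22  2.   -0.    0.92 -1.82]
spin -0.01 = 1x-0.01 ; shift [-0.0028 -0.0011  0.0234] = 1x[-0.0028, -0.0011, 0.0234]
```

```bash

python3 -m handwheel '[[[0,-0.002,-0.0005,0.008,0],[0,0,0,0.007,0],[0,0,0,0,0],[0,0,0,0,0]]]' | grep -E 'eef|contact'
python3 -m handwheel '[[[0,0,0,0.004,0],[0,0,0,0,0],[0,0,0,0,0]]]' | grep -E 'eef|contact'
python3 -m handwheel '[[[0,0,0,0.003,0],[0,0,0,0,0],[0,0,0,0,0]]]' | grep -E 'eef|contact'
```

```text
eef_pos: [0.5468, 0.0716, 0.046]
contact_force: [-0.2, -0.1, -2.9]
eef_pos: [0.5472, 0.0717, 0.0423]
contact_force: [0.3, -0.2, -3.5]
eef_pos: [0.5472, 0.0717, 0.0392]
contact_force: [0.2, -0.3, -4.1]
```

```bash

python3 -m handwheel '[[[0,0,0,0.003,0],[0,0,0,0,0],[0,0,0,0,0]]]' | grep -E 'eef|contact'
python3 -m handwheel '[[[0,0,0,0.002,0],[0,0,0,0,0],[0,0,0,0,0]]]' | grep -E 'eef|contact'
python3 -m handwheel '[[[0.034,0,0,0,0],[0.034,0,0,0,0],[0.034,0,0,0,0],[0.034,0,0,0,0],[0.034,0,0,-0.02,0],[0.034,0,0,-0.03,0],[0.034,0,0,-0.04,0],[0.04,0,0,-0.04,0],[0.03,0,0,-0.04,0],[0.03,0,0,-0.02,0],[0.03,0,0,0,0],[0.03,0,0,0,0]]]'
```

```text
eef_pos: [0.5478, 0.0717, 0.0365]
contact_force: [0.2, -0.6, -2.2]
eef_pos: [0.5478, 0.0717, 0.0365]
contact_force: [-5.4, -0.3, 9.7]
time: 50.45
eef_pos: [0.5482, 0.0716, 0.226]
tcp_rot: [-0.097, 0.995, -0.0, 0.002]
contact_force: [0.1, -0.6, -0.7]
opening: 0.352
finger_force: 0.0
```

Third one is seated too. Now I re-measure the cover and check the bay.

```bash
python3 -m handwheel '[[[0.03,0.04,0.02,0,0],[0.03,0.04,0.02,0,0],[0.03,0.03,0.03,0,0],[0.03,0,0,0,0]]]' | grep eef
cat > cov.py <<'E'
from sil import *
A={n:grads(n,4) for n in('scene','top')}; G={n:a[0] for n,a in A.items()}
p0=None
for n in G:
    for k,z in(('cover_handle',.034),('cover_tongue',.0)):
        for u,c in pp(n,k)[:2]: print(n,k,np.round(u,1),np.round(on_z(n,u,z)[:2],4),round(c,2))
    for d in viewer.outline_of(n,'cover_handle')[:2]:
        ys,xs=np.nonzero(d['mask']); r=cv2.boundingRect(np.c_[xs,ys].astype(np.int32)); print(n,'outline',r,round(d['confidence'],2))
its=[]
import sys
p0=eval(sys.argv[1])
q,s=fit(G,'cover',p0,.012,.1); print('cover',np.round(q,4),round(s)); its.append(('cover',q))
for n in G: q1,s1=fit({n:G[n]},'cover',q,.008,.05); print('  ',n,np.round(q1,4),round(s1))
im=A['scene'][1]
overlay('scene',im,its,'a.png',(400,210,500,310),4); overlay('top',A['top'][1],its,'b.png',(160,200,260,300),4); overlay('scene',im,[],'c.png',(260,180,400,290),4)
a,b,c=[cv2.imread('pics/%s.png'%k) for k in'abc']
o=np.zeros((600,800,3),np.uint8); o[:300,:400]=a[40:340]; o[:300,400:]=b[40:340]; c=cv2.resize(c,(382,300)); o[300:,:382]=c; t=cv2.resize(A['top'][1][150:230,250:360].astype(np.uint8),(412,300),interpolation=2); o[300:,385:797]=t; cv2.imwrite('pics/cov.png',o)
E
python3 cov.py '(.406,.31,.1)'
```

```text
eef_pos: [0.4256, 0.1193, 0.2198]
scene cover_handle [448.6 249.2] [0.3754 0.2938] 0.6
scene cover_handle [409.7 305.1] [0.6048 0.2871] 0.4
scene cover_tongue [455.8 244.3] [0.3153 0.2993] 0.74
scene cover_tongue [337.5 322.6] [0.7377 0.1549] 0.71
scene outline (409, 234, 76, 56) 0.89
top cover_handle [202.7 245.3] [0.3747 0.3085] 0.65
top cover_handle [218.9 131.3] [0.7547 0.2881] 0.31
top cover_tongue [207.8 264. ] [0.3192 0.2969] 0.72
top outline (179, 225, 27, 43) 0.87
cover [0.3894 0.3015 0.1169] 514
   scene [0.3893 0.3021 0.1139] 414
   top [0.3795 0.2981 0.1287] 187
```

View pics/cov.png

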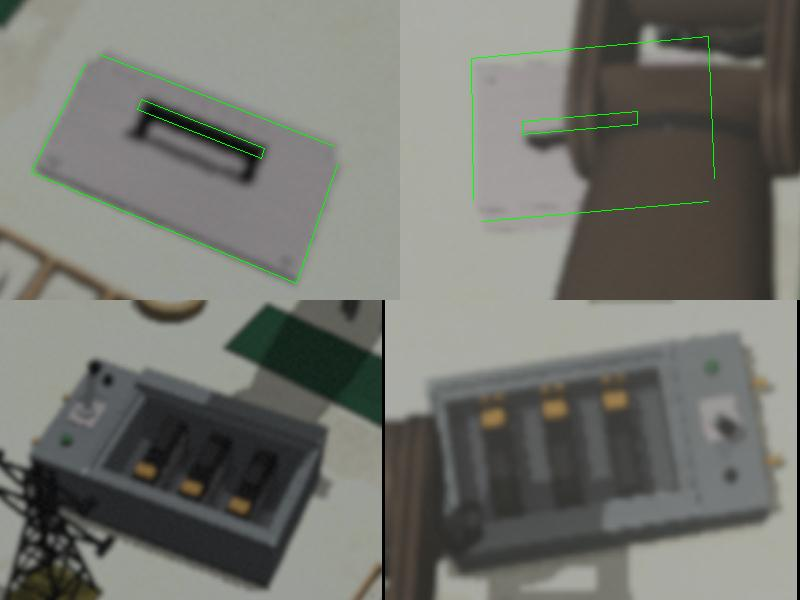

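The bay shows all three batteries upright with brass at the rear. The cover has moved about 2 cm from its first place (knocked). I move the arm clear and measure it again with both cameras.

```bash
python3 -m handwheel '[[[0.03,-0.01,-0.04,0,0],[0.03,-0.01,-0.04,0,0],[0.03,-0.01,-0.04,0,0],[0.03,-0.01,-0.04,0,0],[0.03,-0.01,-0.04,0,0],[0.03,-0.01,-0.04,0,0],[0.03,0,0,0,0],[0.03,0,0,0,0]]]' | grep eef
python3 cov.py '(.386,.302,.115)'; python3 - <<'E'
import sys; sys.argv=['','(.386,.302,.115)']
from sil import *
I={n:grads(n,3)[0] for n in('scene','top')}
for m,p in(('tray',(.5947,.2824,-.0283)),('box',(.5569,.0199,.194))): print(m,[np.round(fit({n:I[n]},m,p,.006,.04)[0],4).tolist() for n in I])
E
```

```text
eef_pos: [0.538, -0.1088, 0.224]
scene cover_handle [449.4 249. ] [0.3733 0.2954] 0.94
scene cover_tongue [454.4 245.2] [0.321  0.2972] 0.7
scene cover_tongue [334.2 237.6] [ 0.5077 -0.0102] 0.67
scene outline (410, 234, 75, 55) 0.84
top cover_handle [205.2 243.9] [0.3793 0.301 ] 0.9
top cover_handle [216.3 178.8] [0.5911 0.2831] 0.31
top cover_tongue [207.8 264. ] [0.3192 0.2969] 0.68
top outline (179, 223, 59, 44) 0.72
top outline (212, 164, 12, 32) 0.56
cover [0.3806 0.3013 0.1009] 617
   scene [0.389  0.3025 0.0934] 425
   top [0.3794 0.2946 0.0974] 287
tray [[0.5963, 0.2781, -0.0061], [0.5966, 0.2859, -0.0262]]
box [[0.5561, 0.0211, 0.1935], [0.5567, 0.0173, 0.1882]]
```

View pics/cov.png

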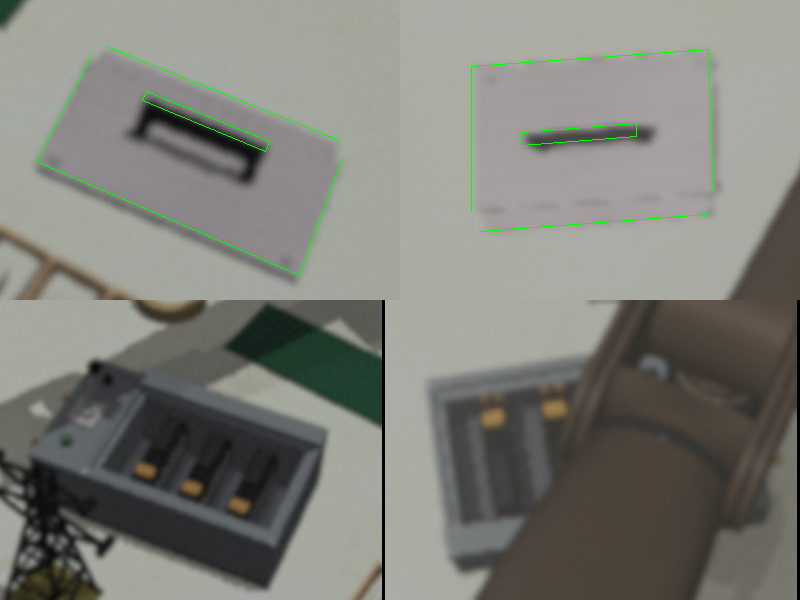

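Cover: handle at about (0.384, 0.301) with yaw 5.6°. The top overlay matches, and in the scene view it sits about 2 px high. The bar is gripped across x, so x centres itself.

```bash
python3 - <<'E'
from plan import *
plan([(.384,.3005,.22,95.6-360,1) if 0 else (.384,.3005,.22,95.6,1)])
E
```

```text
t 53.15 tcp [ 0.5376 -0.1069  0.2243] x [-0.981 -0.193  0.   ] y [-0.193  0.981 -0.   ] z [-0. -0. -1.] F [ 0.4 -0.7  0.2] op 0.348 ff 0.0 q [-0.38  0.01  1.9  -0.    1.23 -2.15]
spin -264.49 = 38x-6.96 ; shift [ 0.4204 -0.1131  0.0043] = 11x[0.0382, -0.0103, 0.0004]
```

```bash

python3 -m handwheel '[[[0.04,0,0,0,6.82],[0.04,0,0,0,6.82],[0.04,0,0,0,6.82],[0.04,0,0,0,6.82],[0.04,0,0,0,6.82],[0.04,0,0,0,6.82],[0.04,0,0,0,6.82],[0.04,0,0,0,6.82],[0.04,0,0,0,6.82],[0.04,0,0,0,6.82],[0.04,0,0,0,6.82],[0.04,0,0,0,6.82]]]' >/dev/null
python3 -m handwheel '[[[0.04,0,0,0,6.82],[0.04,0,0,0,6.82],[0.04,0.0382,-0.0103,0,0],[0.04,0.0382,-0.0103,0,0],[0.04,0.0382,-0.0103,0,0],[0.04,0.0382,-0.0103,0,0],[0.04,0.0382,-0.0103,0,0],[0.04,0.0382,-0.0103,0,0],[0.04,0.0382,-0.0103,0,0],[0.04,0.0382,-0.0103,0,0],[0.04,0.0382,-0.0103,0,0],[0.04,0.0382,-0.0103,0,0]]]' >/dev/null
python3 -m handwheel '[[[0.04,0.0382,-0.0103,0,0],[0.04,0,0,0.04,0],[0.04,0,0,0.04,0],[0.04,0,0,0.04,0],[0.04,0,0,0.03,0],[0.04,0,0,0,0],[0.04,0,0,0,0],[0.04,0,0,0,0]]]'
python3 - <<'E'
from plan import *
plan([(.384,.3005,.016,95.6)])
E
```

```text
time: 55.82
eef_pos: [0.3851, 0.3009, 0.0763]
tcp_rot: [0.672, 0.741, 0.001, 0.001]
contact_force: [0.8, 0.4, -0.2]
opening: 0.469
finger_force: 0.0
t 55.82 tcp [0.3851 0.3009 0.0763] x [-0.098  0.995  0.001] y [0.995 0.098 0.003] z [ 0.003  0.001 -1.   ] F [ 0.8  0.4 -0.2] op 0.469 ff 0.0 q [ 0.46  0.07  2.14 -0.    0.93  0.36]
spin 0.02 = 1x0.02 ; shift [-0.0003 -0.0011  0.0603] = 2x[-0.0001, -0.0006, 0.0302]
```

```bash

python3 -m handwheel '[[[0.04,0,0,0.03,0],[0.04,0,0,0.015,0],[0.04,0,0,0.013,0],[0.04,0,0,0,0],[0.04,0,0,0,0],[0.04,0,0,0,0]]]' | grep -E 'eef|contact'
python3 -m handwheel '[[[0,0,0,0,0],[0,0,0,0,0],[0,0,0,0,0],[0,0,0,0,0],[0,0,0,0,0],[0,0,0,0,0]]]' 60
python3 -m handwheel '[[[0,0,0,-0.02,0],[0,0,0,-0.03,0],[0,0,0,0,0],[0,0,0,0,0]]]'
python3 - <<'E'
from plan import *
st()
E
```

```text
eef_pos: [0.3856, 0.3012, 0.0189]
contact_force: [-0.6, -0.3, -0.3]
time: 56.82
eef_pos: [0.3843, 0.3007, 0.0177]
tcp_rot: [0.671, 0.741, 0.001, 0.0]
contact_force: [-1.6, -0.3, 6.4]
opening: 0.103
finger_force: 61.0
time: 57.15
eef_pos: [0.3846, 0.3008, 0.0677]
tcp_rot: [0.671, 0.741, 0.002, 0.001]
contact_force: [-0.1, 0.0, -2.4]
opening: 0.103
finger_force: 59.6
t 57.15 tcp [0.3846 0.3008 0.0677] x [-0.098  0.995  0.001] y [0.995 0.098 0.004] z [ 0.004  0.002 -1.   ] F [-0.1  0.  -2.4] op 0.103 ff 59.63801980018616 q [ 0.46  0.08  2.15 -0.    0.91  0.36]
```

```bash
python3 - <<'E'
from plan import *
x,y=loc(B,.018,0); plan([(.3846,.3008,.16,95.6),(x,y,.16,90+np.degrees(B[2]))])
E
```

```text
t 57.15 tcp [0.3846 0.3008 0.0677] x [-0.098  0.995  0.001] y [0.995 0.098 0.004] z [ 0.004  0.002 -1.   ] F [-0.1  0.  -2.4] op 0.103 ff 59.63801980018616 q [ 0.46  0.08  2.15 -0.    0.91  0.36]
spin 0.04 = 1x0.04 ; shift [ 0.0001  0.     -0.0923] = 3x[0.0, 0.0, -0.0308]
spin -5.52 = 1x-5.52 ; shift [-0.3088  0.1329 -0.    ] = 9x[-0.0343, 0.0148, -0.0]
```

```bash

python3 -m handwheel '[[[0,0,0,-0.031,0],[0,0,0,-0.031,0],[0,0,0,-0.03,-5.52],[0,-0.0343,0.0148,0,0],[0,-0.0343,0.0148,0,0],[0,-0.0343,0.0148,0,0],[0,-0.0343,0.0148,0,0],[0,-0.0343,0.0148,0,0],[0,-0.0343,0.0148,0,0],[0,-0.0343,0.0148,0,0],[0,-0.0343,0.0148,0,0],[0,-0.0343,0.0148,0,0]]]' >/dev/null
python3 -m handwheel '[[[0,0,0,0,0],[0,0,0,0,0],[0,0,0,0,0]]]'
python3 - <<'E'
from sil import *
from plan import plan,loc,B
s=st(); z=s['eef_pos'][2]-.0177+.034
x,y=loc(B,.018,0); plan([(x,y,.16,90+np.degrees(B[2]))])
A={n:grads(n,4) for n in('scene','top')}; G={n:a[0] for n,a in A.items()}
M['plate']=M['cover'][:4]
for n in G:
    r=fit({n:G[n]},'plate',(x,y,B[2]),.01,.05,z0=z); print(n,np.round(r[0],4),round(r[1]))
    r=fit({n:G[n]},'cover',(x,y,B[2]),.01,.05,z0=z); print(n,np.round(r[0],4),round(r[1]))
r=fit(G,'plate',(x,y,B[2]),.01,.05,z0=z); print('both',np.round(r[0],4),round(r[1])); OFF['plate']=z
np.savez('ims2.npz',**{n:a[1] for n,a in A.items()})
overlay('scene',A['scene'][1],[('plate',r[0]),('box',B)],'a.png',(250,170,420,300),4); overlay('top',A['top'][1],[('plate',r[0]),('box',B)],'b.png',(240,140,380,230),4)
a,b=cv2.imread('pics/a.png'),cv2.imread('pics/b.png'); o=np.zeros((600,800,3),np.uint8); a=cv2.resize(a,(430,329)); o[:329,:430]=a; o[:230,430:790]=cv2.resize(b,(360,231))[:230]; cv2.imwrite('pics/hov.png',o[:340])
E
```

```text
time: 58.4
eef_pos: [0.5724, 0.0233, 0.1559]
tcp_rot: [0.635, 0.772, -0.001, -0.002]
contact_force: [-0.2, 0.3, -3.8]
opening: 0.107
finger_force: 59.6
t 58.4 tcp [0.5724 0.0233 0.1559] x [-0.193  0.981  0.002] y [ 0.981  0.193 -0.004] z [-0.005  0.001 -1.   ] F [-0.2  0.3 -3.8] op 0.107 ff 59.64565694332123 q [-0.14  0.14  1.89  0.    1.11 -0.33]
t 58.4 tcp [0.5724 0.0233 0.1559] x [-0.193  0.981  0.002] y [ 0.981  0.193 -0.004] z [-0.005  0.001 -1.   ] F [-0.2  0.3 -3.8] op 0.107 ff 59.64565694332123 q [-0.14  0.14  1.89  0.    1.11 -0.33]
spin -0.01 = 1x-0.01 ; shift [-0.0003  0.0021 -0.0041] = 1x[-0.0003, 0.0021, -0.0041]
scene [0.5783 0.0271 0.1346] 252
scene [0.5786 0.0267 0.1398] 366
top [0.5746 0.0225 0.1117] 101
top [0.5757 0.0225 0.098 ] 135
both [0.5757 0.0252 0.1267] 326
```

View pics/hov.png

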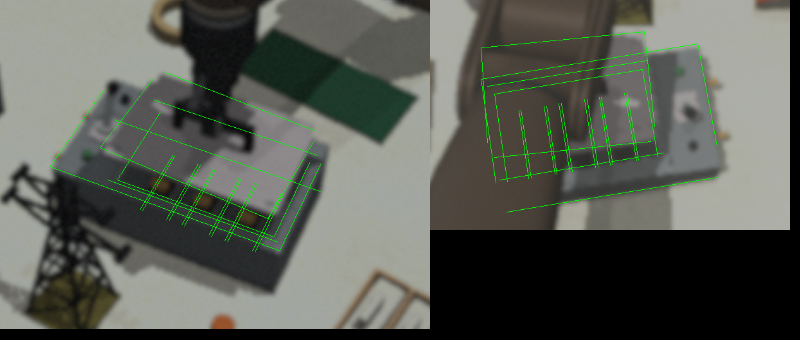

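The hover picture shows the plate over the bay. I've used all my picture views, so I check its yaw from the corners seen in the crop: rear-left (275,213), front-left (318,130), rear-right (102,147), front-right (160,75).

```bash
python3 - <<'E'
from sil import *
from plan import B,loc
k=430/680*4; z=.156-.0177+.006
P=[on_z('scene',(u/k+250,v/k+170),z)[:2] for u,v in((275,213),(318,130),(102,147),(160,75))]
rl,fl,rr,fr=P
ang=lambda a,b:round(np.degrees(np.arctan2(*(b-a)[::-1])),1)
print(np.round(P,4)); print('rear edge',ang(rr,rl)-90,np.hypot(*(rl-rr)),'left side',ang(fl,rl),np.hypot(*(rl-fl)),'right',ang(fr,rr),'front',ang(fr,fl)-90)
I=np.load('ims2.npz')
G={}
for n in I:
    g=cv2.GaussianBlur(I[n].astype(np.float32),(0,0),.8); G[n]=[(cv2.Sobel(g[...,c],cv2.CV_32F,1,0)/8,cv2.Sobel(g[...,c],cv2.CV_32F,0,1)/8) for c in range(3)]
# individual plate edges, scene: rear edge and left edge only, for yaw grid
M['rear']=[M['cover'][3]]; M['left']=[M['cover'][2]]; M['right']=[M['cover'][1]]; M['bar']=M['cover'][4:]
zz=.156-.0177+.034
for nm in('rear','left','right','bar'):
    for yaw in(.1,.12,.14,.16,.18,.194,.21):
        b=max(((score({'scene':G['scene']},nm,(*[.5724+dx*np.cos(yaw)-dy*np.sin(yaw),.0233+dx*np.sin(yaw)+dy*np.cos(yaw)],yaw),zz),dx,dy) for dx in np.arange(-.012,.013,.002) for dy in (np.arange(-.012,.013,.002) if nm!='rear' else [0])))
        print(nm,yaw,np.round(b,3))
E
```

```text
[[ 0.6197  0.1322]
 [ 0.4988  0.111 ]
 [ 0.652  -0.0589]
 [ 0.531  -0.0721]]
rear edge 9.599999999999994 0.19385398408003446 left side 10.0 0.12268471605328124 right 6.2 front 9.900000000000006
rear 0.1 [ 1.01199e+02 -2.00000e-03  0.00000e+00]
rear 0.12 [1.01753e+02 4.00000e-03 0.00000e+00]
rear 0.14 [1.02018e+02 6.00000e-03 0.00000e+00]
rear 0.16 [1.02224e+02 6.00000e-03 0.00000e+00]
rear 0.18 [1.02421e+02 6.00000e-03 0.00000e+00]
rear 0.194 [1.02609e+02 8.00000e-03 0.00000e+00]
rear 0.21 [1.02756e+02 8.00000e-03 0.00000e+00]
left 0.1 [7.2063e+01 1.2000e-02 6.0000e-03]
left 0.12 [7.1848e+01 1.2000e-02 6.0000e-03]
left 0.14 [7.164e+01 1.200e-02 6.000e-03]
left 0.16 [7.1426e+01 1.2000e-02 4.0000e-03]
left 0.18 [7.1231e+01 1.2000e-02 4.0000e-03]
left 0.194 [7.11e+01 1.20e-02 4.00e-03]
left 0.21 [7.0954e+01 1.2000e-02 4.0000e-03]
right 0.1 [ 4.843e+01 -8.000e-03  4.000e-03]
right 0.12 [ 5.1762e+01 -8.0000e-03  4.0000e-03]
right 0.14 [ 5.3347e+01 -1.0000e-02  4.0000e-03]
right 0.16 [ 5.3377e+01 -1.2000e-02  4.0000e-03]
right 0.18 [ 5.2828e+01 -1.2000e-02  4.0000e-03]
right 0.194 [ 5.0492e+01 -1.2000e-02  4.0000e-03]
right 0.21 [ 4.7405e+01 -1.2000e-02  4.0000e-03]
bar 0.1 [1.16401e+02 8.00000e-03 2.00000e-03]
bar 0.12 [1.17963e+02 8.00000e-03 2.00000e-03]
bar 0.14 [1.19061e+02 8.00000e-03 2.00000e-03]
bar 0.16 [1.19211e+02 8.00000e-03 2.00000e-03]
bar 0.18 [1.17262e+02 8.00000e-03 2.00000e-03]
bar 0.194 [1.15813e+02 1.00000e-02 2.00000e-03]
bar 0.21 [1.13723e+02 1.00000e-02 2.00000e-03]
```

Corner yaw is 9.7 ± 1°, consistent with the grip at 11.1°. The cover sits about 1.5 mm to +y of the bay centre, which I take out. Tool x is box +y and tool y is box +x.

```bash

cat > bx.py <<'E'
from plan import *
s=get_state(); d=np.array(s['eef_pos'])-[B[0],B[1],0]; c,q=np.cos(B[2]),np.sin(B[2])
Rm=R.from_quat(s['tcp_rot']).as_matrix(); F=np.array(s['contact_force']); M=np.array(s['wrist_torque'])
f=lambda v:np.round([c*v[0]+q*v[1],-q*v[0]+c*v[1],v[2]],4)
print('t',round(s['time'],2),'box xyz mm',f(d)*1000,'F',np.round(f(F),1),'M',np.round(f(M),2),'op',round(s['opening'],3),'ff',round(s['finger_force'],1),'toolz',np.round(Rm[:,2],3))
E
python3 -m handwheel '[[[0,-0.0015,0.002,0.02,0],[0,0,0,0.02,0],[0,0,0,0.015,0],[0,0,0,0,0],[0,0,0,0,0],[0,0,0,0,0]]]' 30 >/dev/null; python3 bx.py
```

```text
t 59.3 box xyz mm [ 20.2  -1.8 104.5] F [ 0.1  1.  -2.3] M [-0.03  0.02 -0.02] op 0.105 ff 59.6 toolz [ 0.002 -0.    -1.   ]
```

```bash

python3 -m handwheel '[[[0,0,0,0.008,0],[0,0,0,0,0],[0,0,0,0,0]]]' >/dev/null; python3 bx.py
python3 -m handwheel '[[[0,0,0,0.002,0],[0,0,0,0,0],[0,0,0,0,0]]]' >/dev/null; python3 bx.py
python3 -m handwheel '[[[0,0,0,0.001,0],[0,0,0,0,0],[0,0,0,0,0]]]' >/dev/null; python3 bx.py
```

```text
t 59.55 box xyz mm [19.3 -1.6 95.5] F [ 0.4 -0.4 -2.7] M [0.02 0.   0.02] op 0.104 ff 59.6 toolz [ 0.  0. -1.]
t 59.8 box xyz mm [19.7 -1.8 93.7] F [-0.1 -0.9 -2.1] M [ 0.01 -0.05  0.05] op 0.097 ff 59.7 toolz [ 0.001 -0.    -1.   ]
t 60.05 box xyz mm [19.6 -1.8 93.4] F [-3.2  0.2  4.2] M [ 0.08  0.42 -0.02] op 0.104 ff 60.7 toolz [ 0. -0. -1.]
```

```bash

python3 -m handwheel '[[[0,0,0,0.0,0],[0,0,0,0,0],[0,0,0,0,0]]]' 20 >/dev/null; python3 bx.py
python3 -m handwheel '[[[0,0,0,0.001,0],[0,0,0,0,0],[0,0,0,0,0]]]' 20 >/dev/null; python3 bx.py
```

```text
t 60.3 box xyz mm [19.5 -1.8 93.3] F [-5.3  1.   5.8] M [ 0.15  0.47 -0.08] op 0.1 ff 60.9 toolz [ 0. -0. -1.]
t 60.55 box xyz mm [19.4 -1.8 93.1] F [-6.9  1.   9.6] M [ 0.15  0.79 -0.01] op 0.104 ff 61.5 toolz [-0.001 -0.    -1.   ]
```

```bash

python3 -m handwheel '[[[0,0,-0.003,-0.0005,0],[0,0,-0.003,0,0],[0,0,0,0,0],[0,0,0,0,0]]]' >/dev/null; python3 bx.py
python3 -m handwheel '[[[0,0,-0.002,0,0],[0,0,-0.002,0,0],[0,0,0,0,0],[0,0,0,0,0]]]'  >/dev/null; python3 bx.py
python3 -m handwheel '[[[0,0,-0.002,0,0],[0,0,0,0,0],[0,0,0,0,0]]]'  >/dev/null; python3 bx.py
```

```text
t 60.88 box xyz mm [14.7 -2.  92.8] F [2.3 0.8 2.9] M [ 0.06 -0.75  0.  ] op 0.101 ff 60.6 toolz [ 0.004 -0.    -1.   ]
t 61.22 box xyz mm [10.1 -2.  92.5] F [ 2.8 -0.3  4.8] M [ 0.05 -1.   -0.01] op 0.1 ff 60.9 toolz [ 0.002 -0.    -1.   ]
t 61.47 box xyz mm [ 7.8 -1.8 92.3] F [ 4.5 -0.3  5.6] M [-0.02 -1.09  0.  ] op 0.108 ff 61.2 toolz [ 0.001 -0.    -1.   ]
```

```bash

python3 -m handwheel '[[[0,0,-0.002,0,0],[0,0,0,0,0],[0,0,0,0,0]]]' >/dev/null; python3 bx.py
python3 -m handwheel '[[[0,0,-0.002,0,0],[0,0,0,0,0],[0,0,0,0,0]]]'  >/dev/null; python3 bx.py
```

```text
t 61.72 box xyz mm [ 5.5 -1.8 92.1] F [3.6 0.5 5.3] M [-0.08 -1.17 -0.02] op 0.104 ff 61.4 toolz [ 0.001 -0.    -1.   ]
t 61.97 box xyz mm [ 3.4 -1.7 92. ] F [ 3.2 -1.   5.5] M [ 0.03 -1.16 -0.  ] op 0.108 ff 61.4 toolz [ 0. -0. -1.]
```

```bash

python3 -m handwheel '[[[0,0,-0.002,0,0],[0,0,0,0,0],[0,0,0,0,0]]]' >/dev/null; python3 bx.py
python3 -m handwheel '[[[0,0,-0.002,0,0],[0,0,0,0,0],[0,0,0,0,0]]]'  >/dev/null; python3 bx.py
python3 -m handwheel '[[[0,0,-0.0015,0,0],[0,0,0,0,0],[0,0,0,0,0]]]'  >/dev/null; python3 bx.py
```

```text
t 62.22 box xyz mm [ 1.2 -1.6 91.9] F [3.5 0.4 4.2] M [ 0.02 -1.15 -0.01] op 0.104 ff 61.5 toolz [-0. -0. -1.]
t 62.47 box xyz mm [-4.6 -0.6 89. ] F [ 0.  -0.3 -3. ] M [-0.02 -0.   -0.03] op 0.102 ff 59.7 toolz [-0.011  0.    -1.   ]
t 62.72 box xyz mm [-4.5 -1.  89.7] F [-0.3  1.  -2. ] M [-0.03 -0.04 -0.02] op 0.109 ff 59.6 toolz [-0.006  0.    -1.   ]
```

The cover slipped past the rear rim: no contact force now, underside at about 72 mm. I lower it onto the ledge.

```bash

python3 -m handwheel '[[[0,0,0,0.001,0],[0,0,0,0,0],[0,0,0,0,0]]]' >/dev/null; python3 bx.py
python3 -m handwheel '[[[0,0,0,0.001,0],[0,0,0,0,0],[0,0,0,0,0]]]'  >/dev/null; python3 bx.py
python3 -m handwheel '[[[0,0,0,0.001,0],[0,0,0,0,0],[0,0,0,0,0]]]'  >/dev/null; python3 bx.py
```

```text
t 62.97 box xyz mm [-2.7 -1.5 90.3] F [-0.3 -0.2 -3.8] M [-0.    0.04 -0.01] op 0.105 ff 59.7 toolz [-0.002  0.    -1.   ]
t 63.22 box xyz mm [-2.2 -1.6 89.8] F [-0.8  0.2 -3. ] M [-0.    0.05 -0.03] op 0.108 ff 59.7 toolz [-0.  0. -1.]
t 63.47 box xyz mm [-2.2 -1.6 88.8] F [ 0.3 -0.5 -3.2] M [-0.01  0.    0.  ] op 0.102 ff 59.7 toolz [-0.  0. -1.]
```

```bash

python3 -m handwheel '[[[0,0,-0.0007,0.001,0],[0,0,0,0,0],[0,0,0,0,0]]]' >/dev/null; python3 bx.py
python3 -m handwheel '[[[0,0,0,0.001,0],[0,0,0,0,0],[0,0,0,0,0]]]'  >/dev/null; python3 bx.py
python3 -m handwheel '[[[0,0,0,0.001,0],[0,0,0,0,0],[0,0,0,0,0]]]'  >/dev/null; python3 bx.py
```

```text
t 63.72 box xyz mm [-2.9 -1.7 87.8] F [-0.5  0.3 -3.1] M [ 0.06  0.03 -0.  ] op 0.104 ff 59.8 toolz [ 0.  0. -1.]
t 63.97 box xyz mm [-2.8 -1.7 87.7] F [-4.3  0.6  4.2] M [ 0.19  0.59 -0.01] op 0.104 ff 60.8 toolz [-0. -0. -1.]
t 64.22 box xyz mm [-2.8 -1.7 87.7] F [-6.8  1.6  9.9] M [ 0.27  1.05 -0.07] op 0.101 ff 61.6 toolz [-0.001 -0.    -1.   ]
```

Contact came exactly at 87.7 mm (= 70 + 17.7). I let go, then press on the rear edge with shut fingers to check it is home.

```bash

python3 -m handwheel '[[[0.03,0,0,-0.002,0],[0.03,0,0,0,0],[0.03,0,0,0,0],[0.03,0,0,0,0],[0.03,0,0,-0.01,0],[0.03,0,0,-0.02,0],[0.03,0,0,-0.02,0],[0.0,0,0,0,0],[0,0,0,0,0],[0,0,0,0,0],[0,0,0,0,0],[0,0,0,0,0]]]' 40 >/dev/null; python3 bx.py
python3 -m handwheel '[[[0,0.0,0.03,0,0],[0,0,0.022,0,0],[0,0,0,0.02,0],[0,0,0,0.02,0],[0,0,0,0.01,0],[0,0,0,0,0],[0,0,0,0,0],[0,0,0,0,0]]]' >/dev/null; python3 bx.py
```

```text
t 65.22 box xyz mm [ -3.7  -1.4 136.4] F [-1.1 -1.4 -0.5] M [ 0.02 -0.03 -0.03] op -0.003 ff 0.0 toolz [-0.003  0.    -1.   ]
t 65.88 box xyz mm [49.6 -1.8 88.6] F [-0.  -0.2  0.9] M [-0.02  0.01  0.02] op 0.0 ff 0.0 toolz [ 0.001 -0.    -1.   ]
```

```bash

python3 -m handwheel '[[[0,0,0,0.008,0],[0,0,0,0,0],[0,0,0,0,0]]]' >/dev/null; python3 bx.py
python3 -m handwheel '[[[0,0,0,0.003,0],[0,0,0,0,0],[0,0,0,0,0]]]' >/dev/null; python3 bx.py
python3 -m handwheel '[[[0,0,0,0.002,0],[0,0,0,0,0],[0,0,0,0,0]]]' >/dev/null; python3 bx.py
python3 -m handwheel '[[[0,0,0,0.001,0],[0,0,0,0,0],[0,0,0,0,0]]]' >/dev/null; python3 bx.py
```

```text
t 66.13 box xyz mm [49.  -1.6 79.9] F [-0.6  0.1  0.5] M [-0.02  0.02 -0.01] op 0.0 ff 0.0 toolz [-0. -0. -1.]
t 66.38 box xyz mm [49.1 -1.6 76.8] F [ 0.1 -0.3  0.1] M [0.02 0.03 0.03] op -0.002 ff 0.0 toolz [-0. -0. -1.]
t 66.63 box xyz mm [49.6 -1.7 76.1] F [-2.1  0.   6.2] M [0.06 0.37 0.03] op -0.0 ff 2.8 toolz [ 0.001 -0.    -1.   ]
t 66.88 box xyz mm [49.6 -1.7 76. ] F [-4.2  1.   9.6] M [ 0.19  0.71 -0.04] op -0.001 ff 4.8 toolz [ 0. -0. -1.]
```

The rear edge reads 76.0 mm under pressure, so the cover is flat and home. Now the switch: come to its -x side with shut fingers and push towards +x.

```bash

python3 -m handwheel '[[[0,0,0,-0.03,0],[0,0,0,-0.03,0],[0,0,0,-0.035,0],[0,-0.033,-0.025,0,0],[0,-0.033,-0.025,0,0],[0,-0.033,-0.025,0,0],[0,-0.034,-0.025,0,0],[0,0,-0.03,0,0],[0,0,0,0,0],[0,0,0,0,0],[0,0,0,0,0]]]' >/dev/null; python3 bx.py
python3 -m handwheel '[[[0,0,0,0.025,0],[0,0,0,0.02,0],[0,0,0,0.01,0],[0,0,0,0,0],[0,0,0,0,0],[0,0,0,0,0]]]' >/dev/null; python3 bx.py
```

```text
t 67.8 box xyz mm [ -80.  -134.4  169.1] F [-0.2 -0.6  0.1] M [-0.03  0.03  0.  ] op 0.001 ff 0.0 toolz [ 0.001 -0.    -1.   ]
t 68.3 box xyz mm [ -79.3 -134.5  115. ] F [-0.3  0.1  0.2] M [-0.01 -0.   -0.01] op -0.002 ff 0.0 toolz [ 0.002 -0.001 -1.   ]
```

```bash

python3 -m handwheel '[[[0,0,0.01,0.003,0],[0,0,0.01,0,0],[0,0,0.01,0,0],[0,0,0.01,0,0],[0,0,0,0,0],[0,0,0,0,0]]]' >/dev/null; python3 bx.py
python3 -m handwheel '[[[0,0,0.008,0,0],[0,0,0.008,0,0],[0,0,0,0,0],[0,0,0,0,0]]]' >/dev/null; python3 bx.py
python3 -m handwheel '[[[0,0,0.006,0,0],[0,0,0.006,0,0],[0,0,0,0,0],[0,0,0,0,0]]]' >/dev/null; python3 bx.py
```

```text
t 68.8 box xyz mm [ -39.6 -134.3  110.9] F [-0.5 -0.   0.5] M [-0.02  0.    0.02] op -0.001 ff 0.0 toolz [ 0. -0. -1.]
t 69.13 box xyz mm [ -23.9 -134.3  110.8] F [0.6 0.6 0.3] M [ 0.05 -0.07  0.02] op 0.005 ff 0.0 toolz [ 0.001 -0.    -1.   ]
t 69.47 box xyz mm [ -11.9 -134.3  110.8] F [-0.1  0.9 -0. ] M [-0.01 -0.   -0.02] op -0.001 ff 0.0 toolz [ 0.001 -0.    -1.   ]
```

```bash

python3 -m handwheel '[[[0,0,0.004,0,0],[0,0,0.004,0,0],[0,0,0,0,0]]]' >/dev/null; python3 bx.py
python3 -m handwheel '[[[0,0,0.004,0,0],[0,0,0,0,0],[0,0,0,0,0]]]' >/dev/null; python3 bx.py
python3 -m handwheel '[[[0,0,0.003,0,0],[0,0,0,0,0],[0,0,0,0,0]]]' >/dev/null; python3 bx.py
python3 - <<'E'
from plan import *
for n in('scene','top'):
    shot(n); print([(np.round(u,1),round(c,2)) for u,c in pp(n,'switch_tip')])
    for nm,xx in(('off',-.0249),('on',.0249)): print(nm,np.round(proj(n,(*loc(B,xx,-.135),.1256)),1))
E
```

```text
t 69.72 box xyz mm [  -4.2 -134.1  110.5] F [-0.4 -0.2  0.1] M [ 0.03  0.03 -0.01] op -0.001 ff 0.2 toolz [-0.  0. -1.]
t 69.97 box xyz mm [  -0.2 -134.2  110.8] F [-1.1  0.6 -1. ] M [ 0.02  0.09 -0.04] op 0.0 ff 0.3 toolz [ 0.  0. -1.]
t 70.22 box xyz mm [   2.7 -134.2  110.8] F [-0.5  0.8 -0.6] M [0.04 0.13 0.01] op -0.003 ff 0.5 toolz [ 0.  0. -1.]
[(array([335. , 226.4]), 0.67), (array([411.7, 308.7]), 0.49), (array([289.1, 217.9]), 0.36), (array([382.8, 364.8]), 0.28)]
off [294.6 203.2]
on [286.6 214.9]
[]
off [340.7 184.5]
on [337.8 168.8]
```

```bash

python3 -m handwheel '[[[0,0,0.003,0,0],[0,0,0,0,0],[0,0,0,0,0]]]' >/dev/null; python3 bx.py
python3 -m handwheel '[[[0,0,0.003,0,0],[0,0,0,0,0],[0,0,0,0,0]]]' >/dev/null; python3 bx.py
python3 -m handwheel '[[[0,0,0.002,0,0],[0,0,0,0,0],[0,0,0,0,0]]]' >/dev/null; python3 bx.py
```

```text
t 70.67 box xyz mm [   3.9 -134.2  110.6] F [-6.9  0.1  1.9] M [-0.03  1.05 -0.04] op -0.003 ff 3.5 toolz [-0.005 -0.    -1.   ]
t 70.92 box xyz mm [   4.2 -134.2  110.6] F [-14.9  -0.6   7.4] M [0.02 2.35 0.01] op 0.004 ff 8.0 toolz [-0.013 -0.001 -1.   ]
t 71.17 box xyz mm [   4.4 -134.1  110.6] F [-20.4   0.2  10.5] M [-0.    3.22  0.04] op -0.001 ff 11.0 toolz [-0.019 -0.001 -1.   ]
```

The end stop is reached. I back off, retract and check everything by numbers.

```bash

python3 -m handwheel '[[[0,0,-0.015,0,0],[0,0,-0.02,0,0],[0,0,-0.02,-0.01,0],[0,0,0,-0.03,0],[0,0,0,-0.04,0],[0,0,0,-0.04,0],[0,-0.04,0,0,0],[0,-0.04,0,0,0],[0,-0.04,0,0,0],[0,-0.04,0,0,0],[0,0,0,0,0],[0,0,0,0,0]]]'
python3 - <<'E'
from sil import *
from plan import loc,B
A={n:grads(n,3) for n in('scene','top')}; G={n:a[0] for n,a in A.items()}
M['plate']=M['cover'][1:4]+M['cover'][4:]
x,y=loc(B,-.003,0)
for n in G:
    r,s=fit({n:G[n]},'plate',(x,y,B[2]),.008,.04,z0=.104); d=r[:2]-B[:2]; c,q=np.cos(B[2]),np.sin(B[2]); print(n,'cover in box mm',np.round([1000*(c*d[0]+q*d[1]),1000*(-q*d[0]+c*d[1])],1),'yaw',round(r[2]-B[2],3),round(s))
    for k,z in[('switch_tip',.1256),('cover_handle',.104),('tower_block',0),('loose_pylon',0),('glue',0),('tape_roll',0),('model_house',0),('cooling_tower',0)]:
        print(n,k,[(np.round(u).astype(int).tolist(),np.round(on_z(n,u,z)[:2],3).tolist(),round(c,2)) for u,c in pp(n,k)[:2]])
    g=A[n][1]; print('black ball darkness off/on',[round(float(g[int(v)-2:int(v)+3,int(u)-2:int(u)+3].min())) for u,v in(proj(n,(*loc(B,s*.0249,-.135),.1256)) for s in(-1,1))])
E
```

```text
time: 72.17
eef_pos: [0.5705, -0.2795, 0.2309]
tcp_rot: [0.636, 0.771, 0.0, 0.0]
contact_force: [0.5, 0.3, -0.7]
opening: -0.002
finger_force: 0.0
scene cover in box mm [-1.9  0.9] yaw -0.004 415
scene switch_tip [([288, 217], [0.611, -0.101], 0.57)]
scene cover_handle [([335, 228], [0.553, 0.018], 0.66)]
scene tower_block [([242, 215], [0.602, -0.296], 0.67)]
scene loose_pylon [([427, 309], [0.568, 0.325], 0.75), ([278, 295], [0.762, -0.02], 0.64)]
scene glue [([335, 325], [0.748, 0.153], 0.89)]
scene tape_roll [([321, 176], [0.308, -0.201], 0.57)]
scene model_house [([210, 262], [0.793, -0.246], 0.75)]
scene cooling_tower [([381, 361], [0.761, 0.297], 0.97)]
black ball darkness off/on [81, 18]
top cover in box mm [-7.  -2.3] yaw 0.005 411
top switch_tip [([336, 169], [0.608, -0.102], 0.51), ([301, 210], [0.479, -0.0], 0.51)]
top cover_handle [([295, 187], [0.553, 0.02], 0.78), ([201, 177], [0.576, 0.311], 0.52)]
top tower_block []
top loose_pylon [([319, 138], [0.751, -0.044], 0.73)]
top glue [([262, 141], [0.737, 0.149], 0.51)]
top tape_roll [([361, 269], [0.316, -0.192], 0.54)]
top model_house [([378, 133], [0.777, -0.246], 0.58)]
top cooling_tower [([218, 130], [0.771, 0.301], 0.78)]
black ball darkness off/on [133, 57]
```

Everything checks out: the cover is seated and aligned, the switch ball is at its on position in both cameras, and the models and craft things read where they started. Handing in.

```bash
python3 -c "
from plant import sign_off; print(sign_off())"
```

```text
the job is handed in; nothing more can be done
None
```

The job is done and handed in at about 73 s of robot time: the three caps are in the tray, the three batteries are in the bay, the cover is flat and home, and the switch was pushed to on last; I have had no verdict back.

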